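# Roll the water alarm upright and lock its battery cover

## Robot

A 6-joint arm with a two-finger parallel gripper is mounted at the origin on the work surface; the furniture and walls round the work are solid. World frame = base frame: x ahead of the robot, y to its left, z up, the work surface at z = 0. Lengths are in mm, angles in degrees, forces in N, time in s.
With the tool pointing down it reaches from about 350 to 850 mm from the base axis. Payload 8.1 kg.
Tool frame: the origin (TCP) lies midway between the tips of the shut fingers; the grasp point (between the pads) lies 19 mm behind it (hold_point_z is the distance from the TCP to the grasp point, in mm); z points along the fingers, y is the direction in which the jaws open and shut (so a half turn about z gives the same grasp; the last joint's range is limited). The gripper opens to 85 mm and grips with 20 to 120 N. Pads are 22 mm wide; open, the fingers measure 114 mm over their backs; the gripper's body (76 mm by 85 mm) begins 54 mm behind the grasp point. The pads swing forward as they close: fully open they stand 13 mm farther back than shut.
Start: joints at [-74.164, 7.471, 85.268, -0, 87.261, -4.893], TCP at [212.395, -561.154, 203.392] pointing down, gripper open.
Joint ranges: [-169.43, 169.43], [-51.17, 129.36], [1.28, 143.12], [-76.62, 256.62], [0, 156.53], [-152.29, 152.29]. Speed limits (degrees/s): [136.94, 136.94, 159.86, 180, 180, 180].

## Interface

Orientations are given as [roll, pitch, yaw] about the fixed x, y, z axes, in that order (R = Rz(yaw) Ry(pitch) Rx(roll)).
In Python, from bench import sense, snapshot, camera_params, hand_in, hold_point_z gives the robot as it stands.
- The arm moves only by the tool servo_tool, never from a script. Its argument "motion" is a list of rows, each a list of 7 numbers: the finger opening in mm, from 0 to 85.4, then the shift along the tool's x, y, z in mm, then the turn, a rotation vector about the tool's x, y, z in rad. A call has 1 to 10 rows; each row shifts and turns the pose as measured when the row begins, along the tool's axes as they then stand; what a row does not reach is not made up. A row lasts 1/10 s, in which the tool goes at most 50 mm and 8.59 degrees, less where a joint would pass 70% of its speed; a pose out of reach is approached as far as the arm can. A call with a gripper value outside its range is refused whole. The fingers move at their own pace and stop on an object; "force" is the grip in N (left out, the last holds). Time passes only in rows, so rows that do not move let the fingers close. It gives the time, the measured TCP pose, the force and the opening at its end, in the units of the state.
- sense(): the state, without advancing time (a new reading comes with each control period).
- snapshot(name): name is "scene" or "side" or "wrist"; returns the picture (480x640x3 uint8, blue, green, red); there is no depth.
- camera_params(name): a dict with "fx", "fy", "cx", "cy" (pixels), "R" (3x3) and "t" (3): a world point X has camera coordinates R X + t; the wrist camera has in their place "tool_from_camera" (4x4, takes a point from camera to tool coordinates, whose origin is the TCP and whose axes are the flange's). Camera axes: x right, y down, z forward; pixel columns grow to the right and rows downward; lengths in mm; the calibration is good to about 2 mm. A picture is of the moment at which its call begins: read the wrist's pose just before it. camera_params takes no time and is no camera call.
- hand_in(): hands the job in, once; it reports no verdict.
The state is a dict: "time": time; "joint_pos": joint angles; "qd": joint speeds; "joint_efforts": joint torques, N m; "tool_pos": TCP position; "tcp_rot": TCP orientation; "ft_force": force on the tool from outside, world axes, zero at the start; "wrist_torque": the same for the moment, N m; "finger_gap": finger opening in mm.
Only numpy, scipy, OpenCV 4.12 (cv2) and the standard library are available. Lean on these libraries where they do the work, as an engineer would, in place of code of your own. Each camera call takes 0.05 s, during which the arm holds its last target. There are 200 camera calls.

## Task

The washing machine's water alarm has new cells in it but was left lying on its battery cover, with the cover unlocked. Roll it over its end edges, a quarter turn at a time, without lifting it off the table or letting it slam down, until it sits on the rubber mat with the cover up; then press the orange wing stud in and turn it clockwise until it springs up into its catch, and let go. Leave the picture frame and everything else where it is.

Things in the scene. Friction and masses are not known exactly. Their poses are not given: they have to be found in the camera images.
- alarm_centre (a point): centre of the water alarm, a loose rigid case 130 long (x) x 58 wide (y) x 90 high (z), about 0.7 kg. z points to its battery cover: down at the start; x runs roughly left-right. Pale shell 54 mm wide with flat +y and -y sides to grip across (lamps on +y, siren slots on -y). Dark rubber caps on the ends, each 20 x 58 x 90. Rolled twice the same way its centre travels 220 mm
- cover_centre (a point): middle of the grey battery cover with two yellow strips, 66 mm above the underside (21 mm from alarm_centre along z), under the wing stud. The end caps stand 24 mm proud of the cover, so with the cover down the stud does not touch the table. Between the caps are 90 mm, open to both sides. Rolled a quarter turn over an end edge the case stands on an end cap, footprint 90 x 58, 130 high
- edge_a (a point): middle of the case's end edge at +x on the underside (65, 0, -45 mm from alarm_centre); the edge runs along the case's y
- edge_b (a point): middle of the end edge at -x on the underside (-65, 0, -45 mm from alarm_centre)
- edge_c (a point): middle of the end edge at +x on the cover side (65, 0, +45 mm from alarm_centre); touches the table at the start
- edge_d (a point): middle of the end edge at -x on the cover side (-65, 0, +45 mm from alarm_centre); touches the table at the start
- wing (a point): centre of the orange wing head of the stud in the middle of the cover: 30 long (x) x 10 thick (y) x 13 mm high, on a dark round flange 29 mm in diameter and 3 mm thick right under it. z points out of the cover. With the stud out and the cover up this point is 81.5 mm above the end caps' feet, the wing's top 88 mm, the flange's upper face 75 mm
- stud_turn (a joint): turn of the wing stud, rad: 0 to 1.66, growing clockwise as seen looking down on the cover; starts at 0 to 0.2 (the wing roughly along the case's length at 0), locked at about 1.5 to 1.66 (the wing across the case)
- stud_press (a joint): how far the stud is pressed in against its spring, m: 0 when out, 0.0075 at the stop; about 4 N to start, 7.5 N at the stop. It turns past the catch plate only when pressed in by 0.005 or more; let go at the end of the turn it springs back up to about 0.002, into the catch, and cannot turn back; let go too early it stays at about 0.005 or springs out to 0
- mat_centre (a point): centre of the top of the dark blue-green ribbed rubber mat, fixed to the table, 200 mm (its x) x 140 mm (its y) x 3 mm thick; its long axis runs roughly left-right. It lies to the left or to the right of the alarm, about 0.27 m from it
- frame: picture frame lying face down on the table on the other side of the alarm from the mat, 255 x 205 x 22 mm, dark wood with a brown backing board; loose; origin at the centre of its underside, its x along the 255 mm
- tissue_box: tissue carton with a blue-white pattern at the back of the table, 116 x 112 mm and 112 mm high, a tissue sticking out 45 mm at its +y end; loose, origin under its middle
- jug_yellow: white jug with a yellow cap at the back, 99 x 177 mm, 348 mm high, loose, origin under its middle
- jug_purple: white jug with a purple cap at the back, 98 x 166 mm, 348 mm high, loose, origin under its middle
- charger: small white wall charger in front of the alarm, 46 x 42 x 42 mm, loose, origin under its middle
- card_box: small printed white and blue card box in front of the alarm, 88 x 60 x 19 mm, loose, origin under its middle

How it is judged (in metres and radians):
On the way, in this order (a step that is already met when the one before it is completed fails the run):
1. the alarm stands upright on one of its end caps ((angle between alarm_centre's own x axis and vertical below 0.12 rad or angle between alarm_centre's own x axis and vertical above 3.02 rad) and height (world z) of alarm_centre below 0.075 m), for 0.2 s.
2. the alarm stands on the mat with its battery cover up, the stud not yet turned (angle between alarm_centre's own z axis and vertical below 0.08 rad and x of alarm_centre in the frame of mat_centre between -0.045 and 0.045 m and y of alarm_centre in the frame of mat_centre between -0.045 and 0.045 m and height (world z) of alarm_centre below 0.053 m and value of joint stud_turn below 0.5 rad), for 0.2 s.
At the end, for the whole second after the job is handed in: the alarm stands at rest on the mat, battery cover up within 0.08 rad of level, its centre within 45 mm of the mat's centre along each of the mat's sides; the wing stud is turned at least 1.42 rad and has sprung up into its catch (pressed in by 0.6 to 3.4 mm) (angle between alarm_centre's own z axis and vertical below 0.08 rad and x of alarm_centre in the frame of mat_centre between -0.045 and 0.045 m and y of alarm_centre in the frame of mat_centre between -0.045 and 0.045 m and height (world z) of alarm_centre below 0.053 m and value of joint stud_turn above 1.42 rad and value of joint stud_press between 0.0006 and 0.0034 m and linear speed of alarm below 0.02 m/s and angular speed of alarm below 0.15 rad/s); the robot touches nothing.
It fails at once if the alarm is lifted off the table: all four of its end edges are more than 20 mm above the table top (height (world z) of each of edge_a, edge_b, edge_c, edge_d above 0.02 m).
It fails at once if the alarm is let fall over (turns faster than 5 rad/s) (angular speed of alarm above 5 rad/s).
It fails at once if the picture frame is pushed away by more than 15 mm (distance of frame from where it was at the start of the episode above 0.015 m).
It fails at once if the tissue box, a jug, the charger or the card box is pushed away by more than 20 mm (distance of any of tissue_box, jug_yellow, jug_purple, charger, card_box from where it was at the start of the episode above 0.02 m).
It also fails if it takes over 72 s, if anything falls off the work surface, if the arm or the gripper's body presses on something with over 40 N, if the wrist force passes 120 N, or if a joint passes its speed limit or range.

## Working session

There is one attempt and no reset: what is moved stays moved. The work goes in short steps, Python scripts to look and compute and a tool call to move; the robot and the scene stay as the last step left them, time stands still between calls to the robot, and variables do not carry over. Pictures are saved under pics/ and viewed, about 8 in all and at most 12, crops included, and the job is handed in when it is done.

Besides the shell and the picture viewer there is one more tool, called after ">>>" by a JSON object that holds its "op" and its "data", one argument or row to a line. servo_tool: Moves the arm, as the interface text tells. Its arguments: {"type":"object","properties":{"motion":{"type":"array"},"force":{"type":"number"}},"required":["motion"]}

```bash
mkdir -p pics; ls; cat > h.py <<'E'
import numpy as np, cv2
from bench import sense, snapshot, camera_params, hand_in, hold_point_z
def ray(cam,uv,z):
    p=camera_params(cam); R=np.array(p['R']); t=np.array(p['t'])
    c=-R.T@t; d=R.T@np.array([(uv[0]-p['cx'])/p['fx'],(uv[1]-p['cy'])/p['fy'],1])
    return c+d*(z-c[2])/d[2]
def proj(cam,X):
    p=camera_params(cam); x=np.array(p['R'])@X+np.array(p['t']); return p['fx']*x[0]/x[2]+p['cx'],p['fy']*x[1]/x[2]+p['cy']
E
python3 - <<'E'
from h import *
for n in ('scene','side'):
    cv2.imwrite(f'pics/{n}0.png',snapshot(n)); p=camera_params(n); print(n,-np.array(p['R']).T@np.array(p['t']),np.round(p['R'],2).tolist(),p['fx'])
print(sense()); print(camera_params('wrist')['tool_from_camera'],hold_point_z)
E
```

```text
pics
scene [306.37303108 601.65005698 903.74155191] [[-0.91, -0.41, 0.0], [-0.32, 0.7, -0.64], [0.26, -0.58, -0.77]] 464.8048621107733
side [ 443.59740344 -755.50314123  793.38061147] [[0.98, -0.18, 0.01], [-0.12, -0.67, -0.73], [0.14, 0.72, -0.68]] 459.3191224173792
{'time': 0.1, 'joint_pos': array([-7.41636979e+01,  7.50972278e+00,  8.53233069e+01,  4.10545253e-04,
        8.72615920e+01, -4.89186386e+00]), 'qd': array([-0.03492981, -0.11669083, -0.09577187,  0.06834864, -0.07100072,
       -0.02943345]), 'joint_efforts': array([ 1.83583914e-03, -5.70950282e+01, -5.01942015e+01, -1.17331078e-04,
        8.23459384e-03,  5.34735818e-05]), 'tool_pos': array([ 212.24828988, -560.62788195,  202.45784077]), 'tcp_rot': array([-1.79905758e+02, -8.47744868e-03,  2.07281391e+01]), 'ft_force': array([-1.11898976, -0.16785787, -0.15422914]), 'wrist_torque': array([-0.00648938, -0.00618082,  0.00436138]), 'finger_gap': 85.31319657681547}
[[-3.47599948e-04 -9.56280373e-01 -2.92451238e-01  7.46375446e+01]
 [ 9.99999900e-01 -2.49823574e-04 -3.71680876e-04 -4.53557099e-02]
 [ 2.82369913e-04 -2.92451338e-01  9.56280364e-01 -1.71177472e+02]
 [ 0.00000000e+00  0.00000000e+00  0.00000000e+00  1.00000000e+00]] 18.700000000000003
```

View pics/scene0.png

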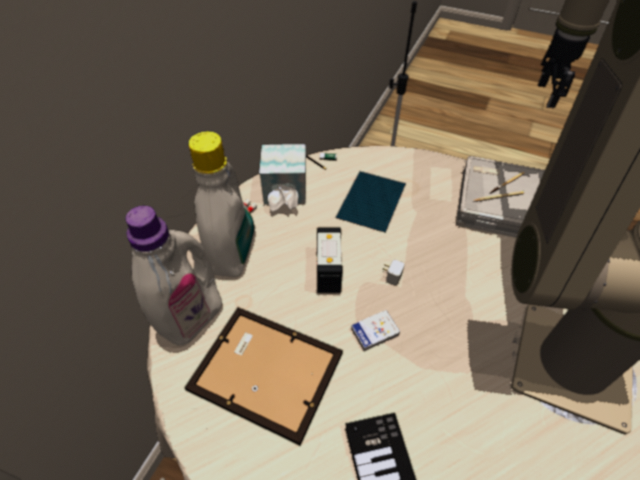

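View pics/side0.png

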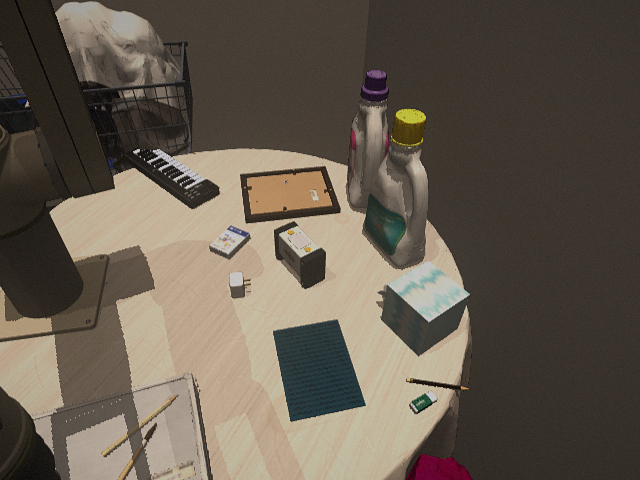

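The scene view shows the alarm at (330,260) with the mat at (371,202). The side view shows the alarm at (300,250) and the mat at (318,368). So the mat lies at -y of the alarm, with the frame on the other side.

```bash
python3 - <<'E'
from h import *
for n,roi in (('scene',(330,165,80,70)),('side',(265,310,110,115))):
    im=cv2.imread(f'pics/{n}0.png'); h=cv2.cvtColor(im,cv2.COLOR_BGR2HSV)
    m=cv2.inRange(h,(75,80,15),(110,255,140)); k=np.zeros_like(m); x,y,w,hh=roi; k[y:y+hh,x:x+w]=m[y:y+hh,x:x+w]
    c=max(cv2.findContours(k,0,2)[0],key=cv2.contourArea)
    P=np.array([ray(n,p[0],3)[:2] for p in c],np.float32)
    print(n,cv2.minAreaRect(P))
    print(np.round(cv2.boxPoints(cv2.minAreaRect(P))))
# crops
a=cv2.resize(cv2.imread('pics/scene0.png')[215:305,290:370],None,fx=5,fy=5,interpolation=3)
b=cv2.resize(cv2.imread('pics/side0.png')[210:300,262:342],None,fx=5,fy=5,interpolation=3)
cv2.imwrite('pics/crop0.png',np.hstack([a,b]))
E
```

```text
scene ((546.5238647460938, -274.5243835449219), (132.1641387939453, 190.47604370117188), 2.211235523223877)
[[ 477. -182.]
 [ 484. -372.]
 [ 616. -367.]
 [ 609. -177.]]
side ((545.9656372070312, -302.1951599121094), (138.7491455078125, 146.77984619140625), 2.30165958404541)
[[ 474. -232.]
 [ 480. -378.]
 [ 618. -373.]
 [ 612. -226.]]
```

View pics/crop0.png

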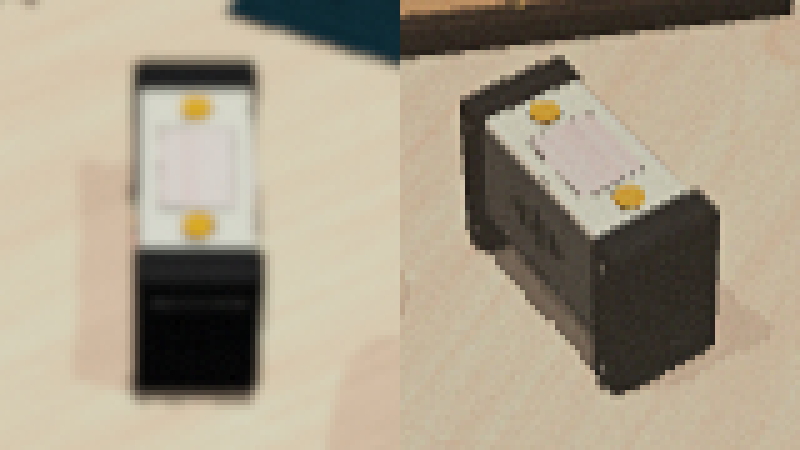

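The crops show the alarm's top face with corners at scene (317,227), (341,227), (342,265), (317,265) and at side (274,230), (296,222), (326,250), (301,258). I'll cast rays through these onto z=90.

```bash
python3 - <<'E'
from h import *
for n,q in (('scene',[(317,227.4),(341,227.4),(342.5,265),(316.7,265)]),('side',[(274,230),(296,221.6),(325.6,250),(301,258)])):
    P=np.array([ray(n,p,90)[:2] for p in q],np.float32); r=cv2.minAreaRect(P); print(n,P.round().tolist(),P.mean(0),r)
P=np.array([ray('side',p,3)[:2] for p in [(274,330),(338,320),(364,405),(291,418)]]);print(P.round(),P.mean(0))
P=np.array([ray('scene',p,3)[:2] for p in [(366,173),(406,182),(387,230),(337,217)]]);print(P.round(),P.mean(0))
for nm,uv in dict(charger=(395,278),card=(375,335),fr1=(238,310),fr2=(341,352),tis=(285,205)).items(): print(nm,ray('scene',uv,0).round())
E
```

```text
scene [[607.0, -52.0], [556.0, -75.0], [511.0, 25.0], [562.0, 48.0]] [559.21094  -13.526488] ((559.2814331054688, -13.495990753173828), (56.37106704711914, 109.68167877197266), 24.394338607788086)
side [[505.0, 35.0], [559.0, 55.0], [608.0, -51.0], [551.0, -66.0]] [555.9857    -6.612417] ((556.7020263671875, -7.9894561767578125), (58.26683044433594, 120.67723846435547), 24.825084686279297)
[[ 475. -179.]
 [ 612. -177.]
 [ 616. -373.]
 [ 482. -373.]] [ 546.04561911 -275.62691225]
[[ 598. -370.]
 [ 482. -381.]
 [ 472. -188.]
 [ 607. -177.]] [ 539.62282864 -278.99262123]
charger [405. -55.   0.]
card [397. 107.   0.]
fr1 [699. 175.   0.]
fr2 [449. 174.   0.]
tis [ 753. -162.    0.]
```

>>> {"op": "servo_tool", "data": {
  "motion": [
    [85,48,-2,-6,0,0,-0.08],
    [85,48,-2,-6,0,0,-0.08],
    [85,48,-2,-6,0,0,-0.08],
    [85,48,-2,-6,0,0,-0.08],
    [85,48,-2,-6,0,0,-0.08],
    [85,48,-2,-6,0,0,-0.08],
    [85,48,-2,-6,0,0,-0.08],
    [85,48,-2,-6,0,0,-0.08],
    [85,48,-2,0,0,0,-0.08],
    [85,48,-2,0,0,0,-0.08]
  ]
}}

```text
time: 1.1
tool_pos: [552.7, -227.1, 245.6]
tcp_rot: [-179.4, -0.3, 67.6]
ft_force: [0.4, -0.8, -0.5]
finger_gap: 85.1
```

```bash
cat >> h.py <<'E'
from scipy.spatial.transform import Rotation as Ro
def pose():
    s=sense(); return np.array(s['tool_pos']),Ro.from_euler('xyz',s['tcp_rot'],degrees=True)
# case-frame helper: heading psi (deg) of roll direction; lean phi (deg, >0 = tool body leans back against heading)
def toolR(psi,phi):
    return Ro.from_euler('xyz',[180,0,psi+180],degrees=True)*Ro.from_euler('y',-phi,degrees=True)
def goto(p,R,n=None,show=True):
    """print the equal rows (screw motion) from the present pose to target"""
    p0,R0=pose(); rv=(R0.inv()*R).as_rotvec(); d=R0.inv().apply(np.array(p)-p0)
    a=np.linalg.norm(rv); n=n or int(np.ceil(max(np.linalg.norm(d)/40,np.degrees(a)/7,1)))
    from scipy.linalg import logm,expm
    T=np.eye(4);T[:3,:3]=(R0.inv()*R).as_matrix();T[:3,3]=d
    E=expm(np.real(logm(T))/n)
    print('rows',n,'each',np.round(E[:3,3],1).tolist(),np.round(rv/n,4).tolist(),'| d',d.round(1),'rv',rv.round(3))
E
python3 - <<'E'
from h import *
s=sense(); print(s['time'],s['tool_pos'],s['tcp_rot'],s['joint_pos'])
for phi in (0,40): print(phi, toolR(-65.5,phi).apply([0,0,-1]), toolR(-65.5,phi).apply([1,0,0]),toolR(-65.5,phi).apply([0,1,0]))
goto([557+.41*-30,-10+.91*30,260],toolR(-65.5,0))
for uv in [(228,278),(180,340)]: print('jug',ray('scene',uv,0))
E
```

```text
1.1 [ 552.69341834 -227.07655207  245.60420242] [-179.42070505   -0.29526527   67.60028973] [-27.41171231   6.91161922  81.50022097   0.24368995  92.19102096
  -5.00545925]
0 [-1.11438116e-16 -5.07852752e-17  1.00000000e+00] [-4.14693243e-01  9.09961271e-01  1.23259516e-32] [9.09961271e-01 4.14693243e-01 1.22464680e-16]
40 [-0.26655968  0.58491183  0.76604444] [-0.31767345  0.69707078 -0.64278761] [9.09961271e-01 4.14693243e-01 1.66533454e-16]
rows 7 each [35.8, -2.6, -1.9] [-0.0011, -0.0013, -0.1169] | d [ 223.  -100.6  -12.2] rv [-0.007 -0.009 -0.819]
jug [766.16639147 109.03402758   0.        ]
jug [774.24262453 291.36074694   0.        ]
```

>>> {"op": "servo_tool", "data": {
  "motion": [
    [85,35.8,-2.6,-1.9,-0.001,-0.001,-0.117],
    [85,35.8,-2.6,-1.9,-0.001,-0.001,-0.117],
    [85,35.8,-2.6,-1.9,-0.001,-0.001,-0.117],
    [85,35.8,-2.6,-1.9,-0.001,-0.001,-0.117],
    [85,35.8,-2.6,-1.9,-0.001,-0.001,-0.117],
    [85,35.8,-2.6,-1.9,-0.001,-0.001,-0.117],
    [85,35.8,-2.6,-1.9,-0.001,-0.001,-0.117],
    [85,0,0,0,0,0,0]
  ]
}}

```text
time: 1.9
tool_pos: [539.5, 33.8, 255.8]
tcp_rot: [-179.8, -0.5, 117.1]
ft_force: [0.1, 0.6, 0.6]
finger_gap: 85.1
```

```bash
cat >> h.py <<'E'
def wray(uv,z,P):
    p=camera_params('wrist'); T=np.array(p['tool_from_camera']); pos,R=P
    c=R.apply(T[:3,3])+pos; d=R.apply(T[:3,:3]@np.array([(uv[0]-p['cx'])/p['fx'],(uv[1]-p['cy'])/p['fy'],1]))
    return c+d*(z-c[2])/d[2]
E
python3 - <<'E'
from h import *
P=pose(); im=snapshot('wrist'); cv2.imwrite('pics/w1.png',im); np.save('w1.npy',np.r_[P[0],P[1].as_quat()]); print(P[0],P[1].as_euler('xyz',degrees=True))
E
```

```text
[539.53497696  33.79146033 255.8166004 ] [-179.76667068   -0.51504411  117.13103069]
```

View pics/w1.png

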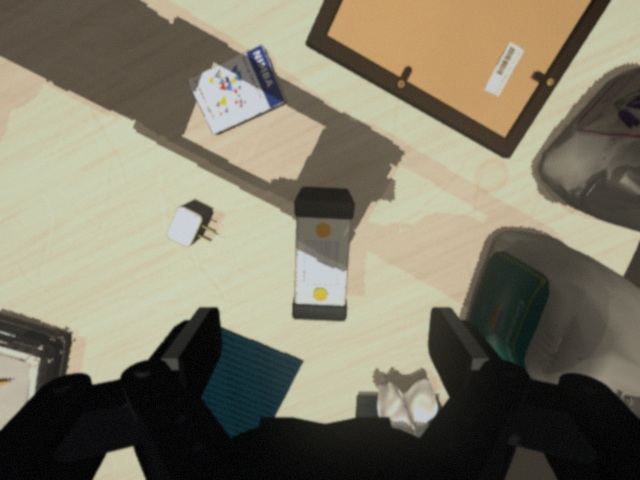

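The wrist view shows the alarm's underside with two yellow screws at (323,230) and (320,294), and the leading top edge at row 320. The charger is well off the path.

```bash
python3 - <<'E'
from h import *
a=np.load('w1.npy'); P=(a[:3],Ro.from_quat(a[3:])); im=cv2.imread('pics/w1.png')
h=cv2.cvtColor(im,cv2.COLOR_BGR2HSV); m=cv2.inRange(h,(8,120,70),(32,255,255)); k=np.zeros_like(m); k[190:325,290:356]=m[190:325,290:356]
n,l,st,ce=cv2.connectedComponentsWithStats(k)
S=[ce[i] for i in range(1,n) if st[i,4]>30]; print(S)
W=np.array([wray(c,90,P)[:2] for c in S]); print(W,W.mean(0),np.linalg.norm(W[0]-W[1]),np.degrees(np.arctan2(*(W[1]-W[0])[::-1])))
for r in ((293,319.5),(347,320),(320,320)): print(wray(r,90,P))
g=cv2.cvtColor(im,6); print('col323',g[180:225,315].tolist(), g[310:326,315].tolist(), 'row', g[270,285:360].tolist())
E
```

```text
[array([322.77333333, 229.82666667]), array([319.86842105, 293.92982456])]
[[542.39297738  22.73517025]
 [570.57791645 -39.0858144 ]] [556.48544691  -8.17532207] 67.94280634132804 -65.49118050537662
[558.66569142 -78.08184158  90.        ]
[609.42215315 -52.59215573  90.        ]
[584.18038176 -65.59548157  90.        ]
col323 [91, 90, 89, 94, 88, 85, 73, 54, 40, 33, 31, 35, 32, 34, 34, 36, 32, 35, 35, 34, 35, 37, 36, 40, 38, 38, 40, 36, 37, 39, 37, 37, 35, 35, 38, 38, 45, 61, 85, 100, 104, 104, 105, 104, 101] [72, 67, 65, 67, 63, 59, 62, 58, 67, 95, 144, 183, 194, 200, 198, 199] row [202, 203, 203, 202, 201, 204, 201, 202, 197, 186, 178, 192, 200, 205, 205, 207, 205, 205, 196, 194, 198, 204, 206, 207, 205, 204, 207, 205, 207, 205, 206, 206, 204, 208, 205, 207, 204, 205, 205, 205, 206, 206, 205, 204, 204, 206, 206, 206, 203, 205, 205, 204, 201, 195, 187, 177, 165, 148, 141, 149, 153, 153, 147, 172, 184, 189, 190, 188, 187, 190, 187, 187, 190, 189, 189]
```

```bash
cat >> h.py <<'E'
def tcp_for(c,psi,s,h,phi,back=0):
    u=np.array([np.cos(np.radians(psi)),np.sin(np.radians(psi)),0]); R=toolR(psi,phi)
    G=np.r_[c,0]+u*s+[0,0,h]; return G+R.apply([0,0,hold_point_z-back]),R
E
python3 - <<'E'
from h import *
goto(*tcp_for([556.5,-8.2],-65.5,-17,70,38,90))
print(tcp_for([556.5,-8.2],-65.5,-17,70,38,90)[0],sense()['joint_pos'])
E
```

```text
rows 6 each [8.7, -0.1, 20.4] [0.0016, -0.1118, 0.007] | d [ 16.4  -0.5 129.5] rv [ 0.009 -0.671  0.042]
[531.24656527  47.21360503 126.18516673] [ -2.22531725  -2.16552328  89.79963803   0.2733132   92.81550868
 -29.11271013]
```

>>> {"op": "servo_tool", "data": {
  "motion": [
    [85,8.7,-0.1,20.4,0.0016,-0.112,0.007],
    [85,8.7,-0.1,20.4,0.0016,-0.112,0.007],
    [85,8.7,-0.1,20.4,0.0016,-0.112,0.007],
    [85,8.7,-0.1,20.4,0.0016,-0.112,0.007],
    [85,8.7,-0.1,20.4,0.0016,-0.112,0.007],
    [85,8.7,-0.1,20.4,0.0016,-0.112,0.007]
  ]
}}

```text
time: 2.55
tool_pos: [541.1, 38.4, 130.2]
tcp_rot: [178.3, 39.7, 112.4]
ft_force: [0.1, -1.0, -1.0]
finger_gap: 84.6
```

```bash
python3 - <<'E'
from h import *
goto(*tcp_for([556.5,-8.2],-65.5,-17,70,38,40))
goto(*tcp_for([556.5,-8.2],-65.5,-17,70,38,0))
print(sense()['joint_pos'],sense()['tool_pos'])
E
```

```text
rows 2 each [6.5, -2.9, 22.7] [0.0033, 0.0147, -0.0141] | d [13.2 -6.  45.3] rv [ 0.007  0.029 -0.028]
rows 3 each [4.5, -2.0, 28.5] [0.0022, 0.0098, -0.0094] | d [14.4 -6.2 85.3] rv [ 0.007  0.029 -0.028]
[ 25.64653598   1.8234778  109.0319601  -41.51485703  74.46162801
  16.15745572] [541.09010078  38.403011   130.24172052]
```

>>> {"op": "servo_tool", "data": {
  "motion": [
    [85,8,-4,8,0.004,0.015,-0.014],
    [85,5,-2,18,0.003,0.014,-0.014],
    [85,1,0,18,0,0,0],
    [85,0,0,0,0,0,0]
  ]
}}

```text
time: 2.95
tool_pos: [538.5, 18.6, 78.1]
tcp_rot: [-178.9, 37.6, 115.2]
ft_force: [-0.8, -0.2, -0.3]
finger_gap: 84.9
```

```bash
python3 - <<'E'
from h import *
goto(*tcp_for([556.5,-8.2],-65.5,-17,70,38,0))
E
```

```text
rows 1 each [-7.0, 5.6, 34.1] [-0.0118, -0.0061, 0.0095] | d [-7.   5.6 34.1] rv [-0.012 -0.006  0.01 ]
```

>>> {"op": "servo_tool", "data": {
  "motion": [
    [85,-4,3,8,-0.006,-0.003,0.005],
    [85,-2,2,10,-0.004,-0.002,0.004],
    [85,0,0,10,0,0,0],
    [85,0,0,4,0,0,0],
    [85,0,0,0,0,0,0]
  ]
}}

```text
time: 3.45
tool_pos: [557.5, -4.7, 59.1]
tcp_rot: [179.6, 37.8, 113.9]
ft_force: [0.0, -0.6, 0.9]
finger_gap: 84.6
```

```bash
python3 - <<'E'
from h import *
goto(*tcp_for([556.5,-8.2],-65.5,-17,70,38,0)); print(sense()['ft_force'])
E
```

```text
rows 1 each [4.5, -2.4, 1.4] [0.001, -0.003, -0.0084] | d [ 4.5 -2.4  1.4] rv [ 0.001 -0.003 -0.008]
[ 0.02932687 -0.63211251  0.87028195]
```

>>> {"op": "servo_tool", "data": {
  "motion": [
    [85,3,-1.5,1,0,-0.002,-0.006],
    [85,0.5,-0.3,0.2,0,0,0],
    [40,0,0,0,0,0,0],
    [40,0,0,0,0,0,0],
    [40,0,0,0,0,0,0],
    [40,0,0,0,0,0,0],
    [40,0,0,0,0,0,0],
    [40,0,0,0,0,0,0]
  ],
  "force": 90
}}

```text
time: 4.25
tool_pos: [554.9, -2.3, 56.8]
tcp_rot: [179.8, 38.0, 114.4]
ft_force: [-0.4, 0.2, 0.3]
finger_gap: 51.5
```

```bash
python3 - <<'E'
from h import *
goto(*tcp_for([556.5,-8.2],-65.5,-17,70,38,0)); print(sense()['ft_force'],sense()['finger_gap'],sense()['joint_pos'])
E
```

```text
rows 1 each [0.5, -1.0, 1.6] [0.0021, -0.0007, -0.0016] | d [ 0.5 -1.   1.6] rv [ 0.002 -0.001 -0.002]
[-0.39628782  0.15158289  0.26766889] 51.506196870589335 [ 19.72700193   6.78749999 111.70656723 -42.554347    64.97593339
  15.17659634]
```

```bash
cat >> h.py <<'E'
def save_case(c,R):  # c 3-vec centre, R case rotation -> store in tool frame
    p,Rt=pose(); np.save('case.npy',np.r_[Rt.inv().apply(np.array(c)-p),(Rt.inv()*R).as_quat()])
def case():
    a=np.load('case.npy'); p,Rt=pose(); return Rt.apply(a[:3])+p, Rt*Ro.from_quat(a[3:])
def case_to(c,R,n=None):
    a=np.load('case.npy'); Rt=R*Ro.from_quat(a[3:]).inv(); goto(np.array(c)-Rt.apply(a[:3]),Rt,n)
H=lambda psi: Ro.from_euler('z',psi,degrees=True)   # x=heading, z=up
def roll_rows(edge,n,deg):
    """edge: world point of pivot, roll axis from case heading; tool-frame row for deg/n"""
    c,R=case(); p,Rt=pose(); hd=R.as_matrix(); ax=np.array([0,1,0])  # left of heading; positive rot = tip forward
    x=H(PSI).apply([0,1,0]); dR=Ro.from_rotvec(x*np.radians(deg/n)); q=np.array(edge)+dR.apply(p-np.array(edge))
    print('roll row',Rt.inv().apply(q-p).round(2).tolist(),Rt.inv().apply(x*np.radians(deg/n)).round(4).tolist(),'n',n)
PSI=-88
E
python3 - <<'E'
from h import *
save_case([556.5,-8.2,45],H(-65.5))
case_to([548,-35,45.5],H(-88),10)
E
```

```text
rows 10 each [-2.0, -1.3, 1.5] [0.0242, -0.0001, 0.031] | d [-17.4 -16.6  12.9] rv [ 0.242 -0.001  0.31 ]
```

>>> {"op": "servo_tool", "data": {
  "motion": [
    [40,-2,-1.3,1.5,0.0242,0,0.031],
    [40,-2,-1.3,1.5,0.0242,0,0.031],
    [40,-2,-1.3,1.5,0.0242,0,0.031],
    [40,-2,-1.3,1.5,0.0242,0,0.031],
    [40,-2,-1.3,1.5,0.0242,0,0.031],
    [40,-2,-1.3,1.5,0.0242,0,0.031],
    [40,-2,-1.3,1.5,0.0242,0,0.031]
  ]
}}

```text
time: 4.95
tool_pos: [552.1, -21.3, 56.7]
tcp_rot: [179.7, 37.8, 97.3]
ft_force: [-0.1, 1.7, -0.7]
finger_gap: 50.9
```

```bash
python3 - <<'E'
from h import *
c,R=case(); print(c,R.as_euler('xyz',degrees=True),sense()['ft_force'])
case_to([548,-35,45.5],H(-88),4)
E
```

```text
[551.90919449 -27.35183829  44.83477384] [  0.09826175   0.18483509 -82.47937497] [-0.08510234  1.72613306 -0.70349985]
rows 4 each [-1.5, -1.0, 1.0] [0.0151, -0.0009, 0.0188] | d [-6.1 -4.3  3.9] rv [ 0.06  -0.004  0.075]
```

>>> {"op": "servo_tool", "data": {
  "motion": [
    [40,-1.5,-1,1,0.015,-0.001,0.0188],
    [40,-1.5,-1,1,0.015,-0.001,0.0188],
    [40,-1.5,-1,1,0.015,-0.001,0.0188],
    [40,-1,-0.7,0.7,0.01,-0.001,0.013],
    [40,0,0,0,0,0,0]
  ]
}}

```text
time: 5.45
tool_pos: [549.0, -29.2, 56.9]
tcp_rot: [179.8, 38.0, 91.7]
ft_force: [0.3, 2.4, 0.2]
finger_gap: 51.1
```

```bash
python3 - <<'E'
from h import *
c,R=case(); e=R.as_euler('xyz',degrees=True); print(c,e,sense()['ft_force'])
edge=c+H(e[2]).apply([65,0,0]); edge[2]=0; PSI=e[2]; import h; h.PSI=e[2]; np.save('edge.npy',np.r_[edge,e[2]]); print(edge)
roll_rows(edge,22,90); print(sense()['joint_pos'])
E
```

```text
[548.19188112 -35.32793216  45.00554756] [ 4.11706653e-02 -2.93209513e-02 -8.81879922e+01] [0.34582879 2.38836554 0.21597295]
[ 550.24719613 -100.29542927    0.        ]
roll row [-6.37, 0.02, -1.27] [0.0001, 0.0714, 0.0002] n 22
[ 16.39413779  17.57701697  99.11539399 -37.66635403  77.41340499
  27.8252121 ]
```

>>> {"op": "servo_tool", "data": {
  "motion": [
    [40,-6.4,0,-1.3,0,0.0714,0],
    [40,-6.4,0,-1.3,0,0.0714,0],
    [40,-6.4,0,-1.3,0,0.0714,0],
    [40,-6.4,0,-1.3,0,0.0714,0],
    [40,-6.4,0,-1.3,0,0.0714,0],
    [40,-6.4,0,-1.3,0,0.0714,0]
  ]
}}

```text
time: 6.05
tool_pos: [548.2, -58.7, 81.0]
tcp_rot: [180.0, 12.9, 92.3]
ft_force: [-0.2, -2.0, -4.7]
finger_gap: 50.9
```

```bash
cat > roll.py <<'E'
from h import *; import h,sys
# remaining roll to total angle A(deg) about stored edge, n rows; prints angle done, where edge now is
A=float(sys.argv[1]); n=int(sys.argv[2]); a=np.load('edge.npy'); edge=a[:3]
c,R=case(); L=np.load('el.npy') if len(sys.argv)>3 else np.array([65,0,-45.])
print('edge drift',(c+R.apply(L)-edge).round(1),'case z-axis tilt',R.as_matrix().round(3).tolist(),'F',sense()['ft_force'].round(1),sense()['wrist_torque'].round(2))
Rt=H(a[3])*Ro.from_euler('y',A,degrees=True)*(Ro.identity() if len(sys.argv)<=3 else Ro.from_quat(np.load('r0.npy')))
case_to(edge-Rt.apply(L),Rt,n); print(sense()['joint_pos'].round(0),sense()['finger_gap'])
E
python3 roll.py 90 15
```

```text
edge drift [-1.5  1.3 -0.6] case z-axis tilt [[0.036, 0.999, 0.02], [-0.905, 0.041, -0.423], [-0.424, -0.002, 0.906]] F [-0.2 -2.  -4.7] [ 0.11  0.01 -0.01]
rows 15 each [-6.8, 0.1, -1.4] [-0.0003, 0.0755, 0.0007] | d [-93.8   0.9  31.6] rv [-0.004  1.133  0.011]
[ -2.   5. 102. -13.  72.  -1.] 50.94201191653581
```

Rolling as planned, with small forces. Continuing.

>>> {"op": "servo_tool", "data": {
  "motion": [
    [40,-6.8,0.1,-1.4,0,0.0755,0.0007],
    [40,-6.8,0.1,-1.4,0,0.0755,0.0007],
    [40,-6.8,0.1,-1.4,0,0.0755,0.0007],
    [40,-6.8,0.1,-1.4,0,0.0755,0.0007],
    [40,-6.8,0.1,-1.4,0,0.0755,0.0007],
    [40,-6.8,0.1,-1.4,0,0.0755,0.0007],
    [40,-6.8,0.1,-1.4,0,0.0755,0.0007]
  ]
}}

```text
time: 6.75
tool_pos: [547.5, -108.2, 91.3]
tcp_rot: [180.0, -18.5, 92.2]
ft_force: [0.8, 0.4, -5.5]
finger_gap: 51.0
```

```bash
python3 roll.py 90 8
```

```text
edge drift [-4.1  0.1  0.6] case z-axis tilt [[0.022, 0.999, 0.034], [-0.552, 0.041, -0.833], [-0.833, -0.001, 0.553]] F [ 0.8  0.4 -5.5] [-0.35 -0.09 -0.01]
rows 8 each [-6.6, 0.5, -1.3] [-0.0006, 0.0732, 0.0011] | d [-52.9   3.6   3.6] rv [-0.005  0.585  0.008]
[-28.  13.  93.  16.  83. -33.] 50.99532768275481
```

>>> {"op": "servo_tool", "data": {
  "motion": [
    [40,-6.6,0.2,-1.3,0,0.0732,0.001],
    [40,-6.6,0.2,-1.3,0,0.0732,0.001],
    [40,-6.6,0.2,-1.3,0,0.0732,0.001],
    [40,-6.6,0.2,-1.3,0,0.0732,0.001],
    [40,-6.6,0.2,-1.3,0,0.0732,0.001],
    [40,-6.6,0.2,-1.3,0,0.0732,0.001]
  ]
}}

```text
time: 7.35
tool_pos: [547.8, -150.1, 78.7]
tcp_rot: [-179.8, -44.5, 91.8]
ft_force: [1.0, 1.0, -3.5]
finger_gap: 51.1
```

```bash
python3 roll.py 88 3
```

```text
edge drift [-5.3 -2.8  0.8] case z-axis tilt [[0.002, 0.999, 0.036], [-0.131, 0.036, -0.991], [-0.991, -0.002, 0.131]] F [ 1.   1.  -3.5] [-0.41 -0.25 -0.22]
rows 3 each [-2.4, 1.7, 0.2] [-0.0016, 0.032, 0.0005] | d [-7.3  5.   0.8] rv [-0.005  0.096  0.002]
[-42.  34.  77.  31. 100. -47.] 51.12340238017854
```

>>> {"op": "servo_tool", "data": {
  "motion": [
    [40,-2.6,0,-0.3,0,0.03,0],
    [40,-2.6,0,-0.3,0,0.03,0],
    [40,-2,0,0,0,0.02,0],
    [40,0,0,0,0,0,0],
    [40,0,0,0,0,0,0]
  ]
}}

```text
time: 7.85
tool_pos: [546.3, -157.1, 74.1]
tcp_rot: [-179.7, -49.9, 91.6]
ft_force: [3.0, 0.7, -0.4]
finger_gap: 51.4
```

```bash
python3 roll.py 88 3; python3 -c "
from h import *
print(case()[0])"
```

```text
edge drift [-7.  -2.8  0.9] case z-axis tilt [[-0.002, 0.999, 0.034], [-0.038, 0.034, -0.999], [-0.999, -0.003, 0.038]] F [ 3.   0.7 -0.4] [-0.16 -0.61 -0.4 ]
rows 3 each [0.2, 2.2, 0.8] [-0.0013, 0.0011, -0.0002] | d [0.7 6.7 2.5] rv [-0.004  0.003 -0.001]
[-43.  39.  74.  34. 104. -48.] 51.39262907008114
[ 544.89357468 -145.52930155   67.5755297 ]
```

>>> {"op": "servo_tool", "data": {
  "motion": [
    [56,0,0,0,0,0,0],
    [62,0,0,0,0,0,0],
    [75,0,0,0,0,0,0],
    [85,0,0,0,0,0,0],
    [85,0,0,0,0,0,0],
    [85,0,0,-10,0,0,0],
    [85,0,0,-30,0,0,0],
    [85,0,0,-40,0,0,0],
    [85,0,0,-40,0,0,0],
    [85,0,0,-10,0,0,0]
  ]
}}

```text
time: 8.85
tool_pos: [547.3, -258.3, 160.9]
tcp_rot: [-179.1, -49.8, 91.4]
ft_force: [0.4, 0.7, -0.4]
finger_gap: 85.0
```

```bash
python3 - <<'E'
from h import *
print(sense()['tool_pos'],sense()['tcp_rot'])
# via: above case, lean 0
goto([545,-140,270],toolR(-88,0)); goto(*tcp_for([545,-145.5],-88,-13,86,60,110)); print(tcp_for([545,-145.5],-88,-13,86,60,110)[0])
a=cv2.resize(snapshot('scene')[180:300,290:430],None,fx=3,fy=3,interpolation=3)
b=cv2.resize(snapshot('side')[220:400,240:380],None,fx=2.0,fy=2,interpolation=3)
cv2.imwrite('pics/st.png',np.hstack([a,b]))
E
```

```text
[ 547.2752036  -258.33102584  160.8639174 ] [-179.1464605   -49.83983182   91.42263022]
rows 8 each [20.1, 0.1, -5.3] [-0.0012, -0.1087, -0.0004] | d [159.7   1.   20.1] rv [-0.01  -0.87  -0.003]
rows 16 each [15.0, 0.1, 1.7] [-0.0007, -0.1198, 0.0002] | d [109.8   2.2 175.4] rv [-0.011 -1.917  0.003]
[541.78686897 -53.48796605 131.65      ]
```

View pics/st.png

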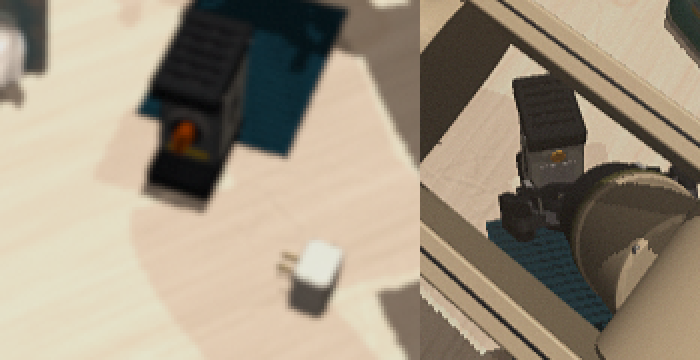

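The crops show the alarm standing on its end at about scene (355,215), straddling the mat's edge, with the orange stud facing +y. Next I swing the tool over the top to the other side.

>>> {"op": "servo_tool", "data": {
  "motion": [
    [85,20,0,-8,0,-0.1087,0],
    [85,20,0,-8,0,-0.1087,0],
    [85,20,0,-6,0,-0.1087,0],
    [85,20,0,-5.3,0,-0.1087,0],
    [85,20,0,-5.3,0,-0.1087,0],
    [85,20,0,-5.3,0,-0.1087,0],
    [85,20,0,-5.3,0,-0.1087,0],
    [85,20,0,-5.3,0,-0.1087,0]
  ]
}}

```text
time: 9.75
tool_pos: [539.2, -139.8, 257.2]
tcp_rot: [-178.3, 0.3, 91.7]
ft_force: [0.2, 0.3, -0.7]
finger_gap: 84.8
```

```bash
python3 - <<'E'
from h import *
print(sense()['tool_pos'],sense()['tcp_rot'],sense()['joint_pos'].round())
goto([543,-40,200],toolR(-88,50)); goto(*tcp_for([545,-145.5],-88,-13,86,60,110))
E
```

```text
[ 539.18398566 -139.81458844  257.19064134] [-178.34353354    0.29923029   91.7187409 ] [-19.   1.  86.  -1.  94. -21.]
rows 8 each [14.7, 0.9, 2.0] [-0.0037, -0.1084, 0.001] | d [100.    8.4  56.4] rv [-0.029 -0.867  0.008]
rows 9 each [15.5, 0.8, 8.5] [-0.0032, -0.1158, 0.0012] | d [ 86.9   8.8 124.9] rv [-0.029 -1.042  0.011]
```

>>> {"op": "servo_tool", "data": {
  "motion": [
    [85,14.7,0.9,2,-0.0037,-0.1084,0.001],
    [85,14.7,0.9,2,-0.0037,-0.1084,0.001],
    [85,14.7,0.9,2,-0.0037,-0.1084,0.001],
    [85,14.7,0.9,2,-0.0037,-0.1084,0.001],
    [85,14.7,0.9,2,-0.0037,-0.1084,0.001],
    [85,14.7,0.9,2,-0.0037,-0.1084,0.001],
    [85,14.7,0.9,2,-0.0037,-0.1084,0.001],
    [85,14.7,0.9,2,-0.0037,-0.1084,0.001],
    [85,0,0,0,0,0,0]
  ]
}}

```text
time: 10.65
tool_pos: [539.9, -28.1, 196.7]
tcp_rot: [179.0, 52.3, 92.6]
ft_force: [-0.9, 1.1, -1.3]
finger_gap: 84.9
```

```bash
python3 - <<'E'
from h import *
P=pose(); im=snapshot('wrist'); cv2.imwrite('pics/w2.png',im); np.save('w2.npy',np.r_[P[0],P[1].as_quat()])
print(sense()['tool_pos'],sense()['tcp_rot'],sense()['joint_pos'].round())
goto(*tcp_for([545,-145.5],-88,-13,86,60,110))
E
```

```text
[541.04605503 -28.564573   199.09627741] [178.71268363  52.14459316  92.33873214] [ 23.  13.  96. -48.  93.  28.]
rows 2 each [20.0, -0.6, 29.9] [0.0137, -0.0686, 0.0009] | d [38.  -1.6 61.1] rv [ 0.027 -0.137  0.002]
```

View pics/w2.png

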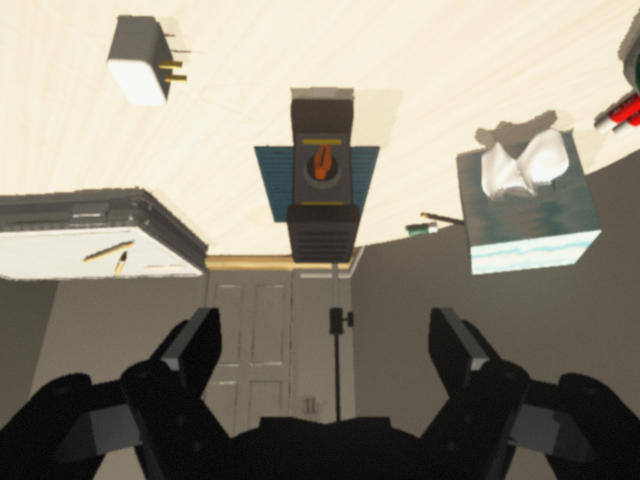

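```bash
python3 - <<'E'
from h import *
a=np.load('w2.npy'); P=(a[:3],Ro.from_quat(a[3:])); im=cv2.imread('pics/w2.png'); g=cv2.cvtColor(im,6)
print(g[90:140,305].tolist()); print(g[200:270,305].tolist())
for uv,z in (((291,98),0),((353,98),0),((288,222),132),((360,222),132)): print(wray(uv,z,P).round(1))
m=cv2.inRange(cv2.cvtColor(im,cv2.COLOR_BGR2HSV),(5,150,60),(16,255,255)); print(np.argwhere(m[140:190,300:350]).mean(0)+[140,300])
E
```

```text
[146, 144, 143, 142, 143, 136, 126, 119, 106, 81, 67, 60, 61, 63, 60, 59, 63, 57, 61, 59, 59, 60, 59, 62, 60, 61, 60, 60, 57, 61, 58, 58, 57, 56, 56, 55, 56, 54, 55, 53, 55, 51, 55, 60, 68, 70, 69, 70, 78, 89]
[62, 71, 79, 83, 69, 52, 39, 38, 39, 39, 38, 40, 37, 38, 40, 40, 40, 39, 40, 38, 41, 43, 49, 49, 53, 52, 53, 55, 52, 51, 53, 50, 43, 48, 45, 48, 54, 52, 52, 46, 45, 44, 50, 52, 52, 52, 40, 45, 46, 51, 54, 48, 45, 48, 48, 50, 49, 44, 44, 46, 48, 58, 93, 148, 191, 201, 194, 183, 152, 123]
[ 515.7 -108.     0. ]
[ 572.6 -105.3    0. ]
[517.  -92.2 132. ]
[570.9 -90.2 132. ]
[162.42548596 322.11015119]
```

```bash
python3 - <<'E'
from h import *
for b in (80,30,0): goto(*tcp_for([545,-145.5],-88,-13.5,88,70,b)); print(tcp_for([545,-145.5],-88,-13.5,88,70,b)[0].round(1))
E
```

```text
rows 3 each [17.5, -0.5, 29.0] [0.0092, -0.1039, -0.0002] | d [43.  -2.5 91.5] rv [ 0.027 -0.312 -0.001]
[542.5 -74.4 109. ]
rows 4 each [11.0, -0.6, 33.9] [0.0069, -0.0779, -0.0002] | d [ 27.7  -3.8 139.1] rv [ 0.027 -0.312 -0.001]
[ 544.2 -121.4   91.9]
rows 5 each [7.9, -0.6, 32.9] [0.0055, -0.0623, -0.0001] | d [ 18.5  -4.6 167.6] rv [ 0.027 -0.312 -0.001]
[ 545.1 -149.6   81.6]
```

>>> {"op": "servo_tool", "data": {
  "motion": [
    [85,10,-0.3,14,0.006,-0.07,0],
    [85,10,-0.3,16,0.006,-0.07,0],
    [85,10,-0.3,16,0.006,-0.07,0],
    [85,8,-0.3,16,0.004,-0.06,0],
    [85,0,0,8,0,0,0],
    [85,0,0,0,0,0,0]
  ]
}}

```text
time: 11.3
tool_pos: [547.3, -71.4, 138.8]
tcp_rot: [177.7, 67.0, 89.9]
ft_force: [-0.5, -0.3, 1.0]
finger_gap: 84.9
```

```bash
python3 - <<'E'
from h import *
print(sense()['tool_pos'],sense()['tcp_rot'],sense()['joint_pos'].round())
for b in (50,0): goto(*tcp_for([545,-145.5],-88,-13.5,88,70,b))
E
```

```text
[547.34264916 -71.3661949  138.80417331] [177.70963037  67.04872165  89.8620868 ] [ 24.  28.  95. -59.  94.  39.]
rows 2 each [12.7, -2.7, 22.0] [0.0026, -0.0256, -0.0073] | d [24.7 -5.5 44.2] rv [ 0.005 -0.051 -0.015]
rows 3 each [7.9, -1.8, 31.3] [0.0017, -0.0171, -0.0049] | d [22.2 -5.8 94.2] rv [ 0.005 -0.051 -0.015]
```

>>> {"op": "servo_tool", "data": {
  "motion": [
    [85,10,-2,4,0.002,-0.02,-0.005],
    [85,10,-2,8,0.002,-0.02,-0.005],
    [85,4,-1,12,0,-0.01,-0.004],
    [85,0,0,12,0,0,0],
    [85,0,0,4,0,0,0],
    [85,0,0,0,0,0,0]
  ]
}}

```text
time: 11.9
tool_pos: [547.7, -102.6, 108.4]
tcp_rot: [177.7, 69.3, 89.6]
ft_force: [-0.4, 0.1, 0.0]
finger_gap: 85.0
```

```bash
python3 - <<'E'
from h import *
print(sense()['tool_pos'],sense()['tcp_rot'],sense()['ft_force'])
for b in (15,0): goto(*tcp_for([545,-145.5],-88,-13.5,88,70,b))
E
```

```text
[ 547.74385293 -102.6314475   108.44418758] [177.69740872  69.34947354  89.61751985] [-0.39846638  0.0819208   0.01748089]
rows 1 each [8.7, -4.4, 38.3] [0.0012, -0.0111, -0.0147] | d [ 8.7 -4.4 38.3] rv [ 0.001 -0.011 -0.015]
rows 2 each [4.4, -2.2, 26.6] [0.0006, -0.0055, -0.0073] | d [ 8.6 -4.4 53.3] rv [ 0.001 -0.011 -0.015]
```

>>> {"op": "servo_tool", "data": {
  "motion": [
    [85,5,-2.5,6,0,-0.006,-0.008],
    [85,2,-1,10,0,-0.004,-0.005],
    [85,1,-0.5,12,0,0,0],
    [85,0,0,8,0,0,0],
    [85,0,0,0,0,0,0]
  ]
}}

```text
time: 12.4
tool_pos: [545.0, -136.3, 87.2]
tcp_rot: [179.7, 69.9, 91.8]
ft_force: [-0.5, -0.4, 0.5]
finger_gap: 85.1
```

```bash
python3 - <<'E'
from h import *
print(sense()['tool_pos'],sense()['tcp_rot'],sense()['ft_force'])
for b in (0,): goto(*tcp_for([545,-145.5],-88,-13.5,88,70,b))
E
```

```text
[ 545.03306592 -136.28657054   87.24960826] [179.71284773  69.93718155  91.79704202] [-0.51907315 -0.36426912  0.51872754]
rows 1 each [0.7, -0.4, 14.4] [0.0017, -0.0011, -0.0012] | d [ 0.7 -0.4 14.4] rv [ 0.002 -0.001 -0.001]
```

>>> {"op": "servo_tool", "data": {
  "motion": [
    [85,0.5,0,5,0,0,0],
    [85,0,0,5,0,0,0],
    [85,0,0,3,0,0,0],
    [85,0,0,0,0,0,0]
  ]
}}

```text
time: 12.8
tool_pos: [545.7, -149.5, 82.1]
tcp_rot: [179.6, 69.9, 91.7]
ft_force: [-0.6, 1.2, 0.6]
finger_gap: 85.1
```

```bash
python3 - <<'E'
from h import *
print(sense()['tool_pos'],sense()['tcp_rot'],sense()['ft_force'])
for b in (0,): goto(*tcp_for([545,-145.5],-88,-13.5,88,70,b))
E
```

```text
[ 545.6682012  -149.49093631   82.07274735] [179.64957434  69.93385838  91.71884324] [-0.5522578   1.19170785  0.55236903]
rows 1 each [0.4, -0.5, 0.2] [0.0015, -0.0011, -0.0017] | d [ 0.4 -0.5  0.2] rv [ 0.002 -0.001 -0.002]
```

>>> {"op": "servo_tool", "data": {
  "motion": [
    [40,0,0,0,0,0,0],
    [40,0,0,0,0,0,0],
    [40,0,0,0,0,0,0],
    [40,0,0,0,0,0,0],
    [40,0,0,0,0,0,0],
    [40,0,0,0,0,0,0],
    [40,0,0,0,0,0,0]
  ],
  "force": 100
}}

```text
time: 13.5
tool_pos: [546.5, -148.3, 82.1]
tcp_rot: [179.4, 69.9, 91.6]
ft_force: [0.7, 0.5, -0.6]
finger_gap: 40.1
```

```bash
python3 - <<'E'
from h import *
print(sense()['tool_pos'],sense()['tcp_rot'],sense()['ft_force'],sense()['finger_gap'])
# case frame for roll 2: use same body frame; at saved standing pose: H(-88)*Ry(87.8); centre
R=H(-88)*Ro.from_euler('y',87.8,degrees=True); c=np.array([544.9,-145.5,67.0])
save_case(c,R)
L=np.array([65,0,45.]) ; e=c+R.apply(L); print('lead bottom edge',e, 'trail',c+R.apply([65,0,-45.]))
np.save('el.npy',L); np.save('edge.npy',np.r_[e,-88.]); np.save('r0.npy',Ro.identity().as_quat())
E
python3 roll.py 180 22 x
```

```text
[ 546.47193416 -148.28416438   82.10805956] [179.44742534  69.85476866  91.62469543] [ 0.71197091  0.53589478 -0.56691568] 40.11808734068675
lead bottom edge [ 546.55640127 -192.93312624    3.77536184] trail [ 5.43417762e+02 -1.03054249e+02  3.20459024e-01]
edge drift [ 0.  0. -0.] case z-axis tilt [[0.001, 0.999, 0.035], [-0.038, 0.035, -0.999], [-0.999, -0.0, 0.038]] F [ 0.7  0.5 -0.6] [ 0.57 -0.02  0.  ]
rows 22 each [-4.9, -0.0, 4.4] [0.0002, 0.0731, 0.0003] | d [ -8.4  -0.4 129.6] rv [0.004 1.609 0.006]
[ 17.  33.  99. -65.  88.  44.] 40.11808734068675
```

```bash
python3 - <<'E'
from h import *
a=cv2.resize(snapshot('scene')[150:300,270:430],None,fx=2.4,fy=2.4,interpolation=3)
b=cv2.resize(snapshot('wrist'),None,fx=.75,fy=.75)
cv2.imwrite('pics/c2.png',np.hstack([cv2.copyMakeBorder(a,0,0,0,0,0),b[:a.shape[0]]])[:, :800])
E
```

```text
(no output)
```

View pics/c2.png

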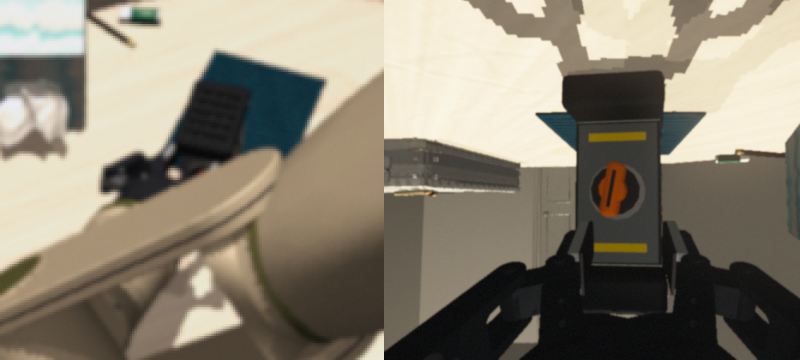

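```bash
python3 - <<'E'
from h import *
p=camera_params('wrist');T=np.array(p['tool_from_camera']);print(p['fx'],p['cx'],p['cy'])
# crop px -> full : (u-384)/.75 , v/.75
f=lambda u,v:((u-384)/.75,v/.75)
def at(u1,u2,v,w):
    z=p['fx']*w/((u2-u1)/.75); c=np.array(f((u1+u2)/2,v)); X=np.array([(c[0]-p['cx'])/p['fx']*z,(c[1]-p['cy'])/p['fy']*z,z]); t=T[:3,:3]@X+T[:3,3]; P=pose(); return z,t.round(1),(P[1].apply(t)+P[0]).round(1)
print('low cap edge (far cap near-face bottom) ',at(563,664,115,58))
print('cover mid',at(578,662,190,54)); print('cover top',at(580,661,245,54)); 
E
```

```text
356.7685432520413 324.63465049603906 245.1353014644038
low cap edge (far cap near-face bottom)  (153.65773892538414, array([ 66.8,  -7.9, -12.3]), array([ 537.4, -114.1,   23.7]))
cover mid (172.0134047822342, array([19.9, -4.7, -7.5]), array([ 541.3, -134.7,   66.1]))
cover top (178.38427162602068, array([-17.2,  -4.5, -12.1]), array([ 541.7, -143. ,  102.5]))
```

The second grip failed. The fingers shut to the commanded 40 mm in front of the cover, and the wrist view puts the cover at y≈-135 to -143 instead of -124, so the case was squeezed forward. It is still standing. I'll open, back off slowly, look again and grip lower, clear of the top cap.

>>> {"op": "servo_tool", "data": {
  "motion": [
    [50,0,0,0,0,0,0],
    [60,0,0,0,0,0,0],
    [70,0,0,0,0,0,0],
    [85,0,0,0,0,0,0],
    [85,0,0,0,0,0,0],
    [85,0,0,-4,0,0,0],
    [85,0,0,-6,0,0,0],
    [85,0,0,-10,0,0,0],
    [85,0,0,-20,0,0,0],
    [85,0,0,-20,0,0,0]
  ]
}}

```text
time: 14.6
tool_pos: [542.6, -91.0, 103.6]
tcp_rot: [179.8, 69.9, 91.8]
ft_force: [0.8, -0.4, -0.4]
finger_gap: 84.6
```

```bash
python3 - <<'E'
from h import *
print(sense()['tool_pos'],sense()['tcp_rot'],sense()['ft_force'])
P=pose(); im=snapshot('wrist'); cv2.imwrite('pics/w3.png',im); np.save('w3.npy',np.r_[P[0],P[1].as_quat()])
E
```

```text
[542.63385089 -90.98304291 103.62150802] [179.83866326  69.9449151   91.77659175] [ 0.79991911 -0.40536278 -0.38972959]
```

View pics/w3.png

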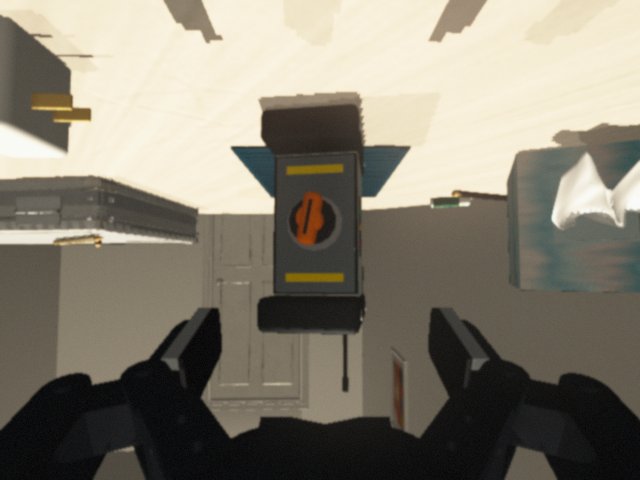

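```bash
python3 - <<'E'
from h import *
a=np.load('w3.npy'); P=(a[:3],Ro.from_quat(a[3:])); g=cv2.cvtColor(cv2.imread('pics/w3.png'),6)
print(g[90:160,280].tolist()); print(g[285:345,300].tolist()); print('row320',g[320,250:270].tolist(),g[320,355:372].tolist(),'row125',g[125,255:270].tolist(),g[125,352:370].tolist())
from scipy.optimize import brentq
for vb in (101,104,107):
  b=wray((311,vb),0,P)
  for vt in (331,333):
    for z in (1,):
      f=lambda z: np.linalg.norm(wray((311,vt),z,P)-b)-130
      zs=np.linspace(100,135,200); fs=[f(z) for z in zs]; i=[k for k in range(199) if fs[k]*fs[k+1]<0]
      for k in i: r=brentq(f,zs[k],zs[k+1]); t=wray((311,vt),r,P); print(vb,vt,b.round(1),t.round(1),'tilt',np.degrees(np.arctan2(t[1]-b[1],t[2])).round(1))
E
```

```text
[241, 240, 240, 238, 234, 217, 171, 142, 139, 140, 140, 136, 137, 137, 131, 118, 113, 108, 95, 71, 56, 48, 52, 47, 49, 49, 50, 48, 47, 49, 49, 42, 50, 47, 45, 44, 46, 46, 42, 42, 45, 43, 44, 47, 44, 47, 49, 45, 46, 46, 47, 46, 44, 46, 45, 43, 43, 43, 43, 41, 40, 39, 42, 43, 50, 60, 65, 57, 55, 62]
[55, 59, 56, 57, 58, 57, 53, 48, 50, 58, 56, 39, 24, 23, 21, 21, 23, 26, 25, 27, 24, 19, 26, 26, 23, 26, 25, 27, 28, 24, 24, 28, 28, 27, 27, 28, 27, 28, 30, 28, 28, 28, 34, 44, 53, 59, 66, 73, 93, 113, 119, 119, 122, 121, 120, 122, 120, 121, 122, 121]
row320 [111, 116, 117, 116, 119, 113, 103, 67, 33, 21, 23, 20, 20, 20, 24, 22, 25, 24, 22, 25] [28, 28, 27, 31, 34, 74, 103, 96, 88, 92, 94, 94, 93, 95, 95, 96, 95] row125 [238, 238, 238, 239, 232, 202, 134, 69, 49, 41, 48, 46, 46, 47, 43] [55, 56, 55, 56, 57, 56, 70, 89, 104, 114, 138, 181, 212, 223, 227, 227, 227, 227]
101 331 [ 535.4 -103.7    0. ] [535.9 -54.6 120.3] tilt 22.2
101 331 [ 535.4 -103.7    0. ] [ 535.7 -106.8  130. ] tilt -1.4
101 333 [ 535.4 -103.7    0. ] [535.9 -58.7 121.9] tilt 20.3
101 333 [ 535.4 -103.7    0. ] [ 535.7 -101.1  130. ] tilt 1.2
104 331 [ 535.4 -107.6    0. ] [535.9 -61.7 121.7] tilt 20.6
104 331 [ 535.4 -107.6    0. ] [ 535.7 -107.   130. ] tilt 0.2
104 333 [ 535.4 -107.6    0. ] [535.8 -67.  123.5] tilt 18.2
104 333 [ 535.4 -107.6    0. ] [ 535.7 -100.1  129.8] tilt 3.3
107 331 [ 535.4 -111.5    0. ] [535.8 -69.9 123.2] tilt 18.7
107 331 [ 535.4 -111.5    0. ] [ 535.7 -106.5  129.9] tilt 2.2
107 333 [ 535.4 -111.5    0. ] [535.8 -77.9 125.6] tilt 15.0
107 333 [ 535.4 -111.5    0. ] [535.7 -96.8 129.2] tilt 6.5
```

```bash
python3 - <<'E'
from h import *
im=cv2.imread('pics/w3.png'); h=cv2.cvtColor(im,cv2.COLOR_BGR2HSV); m=cv2.inRange(h,(20,100,60),(35,255,255))
m[:,:270]=0;m[:,360:]=0
cols=range(290,342); out=[]
for lo,hi in ((150,190),(260,295)):
    ys=[]
    for c in cols:
        w=h[lo:hi,c,1].astype(float)*(m[lo:hi,c]>0); ys.append((w*np.arange(lo,hi)).sum()/w.sum())
    f=np.polyfit(np.array(cols)-315,ys,1); print(f); out.append(f)
d=out[1]-out[0]; print('relative growth per px',d[0]/d[1])
# depth along plane: s(u)=fx*D/z ; dz/dX
z=356.8*30/57; print('z guess',z,'yaw deg',np.degrees(np.arctan(-d[0]/d[1]*356.8)))
for r in (210,240,260): print(r,[int(x) for x in cv2.cvtColor(im,6)[r,268:282]],[int(x) for x in cv2.cvtColor(im,6)[r,350:368]])
E
```

```text
[-4.50948571e-02  1.68834464e+02]
[2.76213587e-03 2.76943218e+02]
relative growth per px 0.00044267454064773247
z guess 187.78947368421052 yaw deg -8.975507744857955
210 [240, 239, 238, 237, 232, 200, 127, 67, 54, 57, 62, 59, 57, 60] [61, 61, 60, 58, 49, 44, 46, 58, 66, 63, 71, 93, 119, 125, 130, 134, 139, 138]
240 [119, 118, 119, 116, 104, 71, 43, 40, 53, 55, 61, 58, 58, 57] [59, 61, 59, 55, 52, 38, 39, 51, 60, 58, 54, 66, 82, 90, 88, 88, 89, 88]
260 [115, 116, 114, 116, 102, 70, 43, 41, 48, 53, 54, 58, 57, 56] [61, 60, 62, 58, 47, 37, 35, 46, 66, 78, 80, 83, 84, 89, 90, 90, 91, 89]
```

```bash
python3 - <<'E'
from h import *
for b in (62,30,0): goto(*tcp_for([543.5,-154.3],-79.7,-11.5,74,72,b)); print(tcp_for([543.5,-154.3],-79.7,-11.5,74,72,b)[0].round(1))
E
```

```text
rows 2 each [6.0, -5.3, 9.3] [-0.0676, -0.0183, -0.0251] | d [ 11.7 -10.1  19. ] rv [-0.135 -0.037 -0.05 ]
[ 534.1 -102.5   87.4]
rows 2 each [5.6, -3.7, 25.2] [-0.0676, -0.0183, -0.0251] | d [10.6 -5.8 50.7] rv [-0.135 -0.037 -0.05 ]
[ 539.5 -132.4   77.5]
rows 3 each [3.5, -1.7, 26.7] [-0.0451, -0.0122, -0.0167] | d [ 9.6 -1.7 80.4] rv [-0.135 -0.037 -0.05 ]
[ 544.6 -160.5   68.2]
```

>>> {"op": "servo_tool", "data": {
  "motion": [
    [85,5,-4,4,-0.055,-0.015,-0.02],
    [85,4,-4,6,-0.055,-0.015,-0.02],
    [85,2,-1.5,5,-0.02,-0.006,-0.008],
    [85,0,0,0,0,0,0]
  ]
}}

```text
time: 15.05
tool_pos: [537.9, -95.3, 91.3]
tcp_rot: [178.9, 72.0, 99.4]
ft_force: [-0.0, -0.5, 0.1]
finger_gap: 84.8
```

```bash
python3 - <<'E'
from h import *
print(sense()['tool_pos'],sense()['joint_pos'].round())
for b in (30,0): goto(*tcp_for([543.5,-154.3],-79.7,-11.5,74,72,b))
E
```

```text
[537.90100244 -95.29560148  91.2944831 ] [ 25.  30. 104. -67.  87.  46.]
rows 1 each [1.7, -5.2, 39.2] [0.0045, -0.0008, -0.0046] | d [ 1.7 -5.2 39.2] rv [ 0.005 -0.001 -0.005]
rows 2 each [0.8, -2.6, 34.6] [0.0023, -0.0004, -0.0023] | d [ 1.7 -5.4 69.2] rv [ 0.005 -0.001 -0.005]
```

>>> {"op": "servo_tool", "data": {
  "motion": [
    [85,0.8,-3,8,0.002,0,-0.002],
    [85,0.6,-1.8,10,0.002,0,-0.002],
    [85,0,0,12,0,0,0],
    [85,0,0,6,0,0,0],
    [85,0,0,0,0,0,0]
  ]
}}

```text
time: 15.55
tool_pos: [541.1, -132.7, 79.0]
tcp_rot: [179.3, 71.9, 99.4]
ft_force: [-1.1, 0.6, -0.0]
finger_gap: 85.0
```

```bash
python3 - <<'E'
from h import *
print(sense()['tool_pos'],sense()['ft_force'])
goto(*tcp_for([543.5,-154.3],-79.7,-11.5,74,72,0))
P=pose(); im=snapshot('wrist'); cv2.imwrite('pics/w4.png',im)
m=cv2.inRange(cv2.cvtColor(im,cv2.COLOR_BGR2HSV),(20,100,60),(35,255,255)); m[:,:240]=0;m[:,400:]=0
for c in cv2.findContours(m,0,2)[0]:
    if cv2.contourArea(c)>60: print(cv2.boundingRect(c),cv2.minAreaRect(c))
p=camera_params('wrist'); print(p['cx'])
E
```

```text
[ 541.05880047 -132.67926935   79.02796129] [-1.06740589  0.60207795 -0.0249276 ]
rows 1 each [1.6, -1.4, 30.0] [-0.0031, -0.0018, -0.0049] | d [ 1.6 -1.4 30. ] rv [-0.003 -0.002 -0.005]
(283, 325, 74, 12) ((319.5, 330.5), (11.0, 73.0), 90.0)
(283, 188, 73, 13) ((318.9881896972656, 194.33949279785156), (11.926669120788574, 72.13135528564453), 88.97696685791016)
324.63465049603906
```

>>> {"op": "servo_tool", "data": {
  "motion": [
    [85,1,-1.5,7,0,0,0],
    [85,0.5,-0.5,8,0,0,0],
    [85,0,0,6,0,0,0],
    [85,0,0,3,0,0,0],
    [85,0,0,0,0,0,0]
  ]
}}

```text
time: 16.1
tool_pos: [543.5, -156.6, 69.6]
tcp_rot: [179.2, 71.9, 99.3]
ft_force: [-0.4, 0.7, 0.4]
finger_gap: 84.8
```

```bash
python3 - <<'E'
from h import *
print(sense()['tool_pos'],sense()['ft_force'])
goto(*tcp_for([543.5,-154.3],-79.7,-11.5,74,72,0))
im=snapshot('wrist'); cv2.imwrite('pics/w5.png',im)
m=cv2.inRange(cv2.cvtColor(im,cv2.COLOR_BGR2HSV),(20,100,60),(35,255,255)); m[:,:240]=0;m[:,400:]=0
for c in cv2.findContours(m,0,2)[0]:
    if cv2.contourArea(c)>60: print(cv2.minAreaRect(c))
cv2.imwrite('pics/w5.png',im)
E
```

```text
[ 543.47159741 -156.58580181   69.64507546] [-0.43943047  0.71676005  0.38698808]
rows 1 each [0.1, 0.4, 4.3] [-0.0029, -0.0019, -0.0055] | d [0.1 0.4 4.3] rv [-0.003 -0.002 -0.006]
((323.0, 365.0), (14.0, 86.0), 90.0)
((321.5, 206.5), (13.0, 83.0), 90.0)
```

View pics/w5.png

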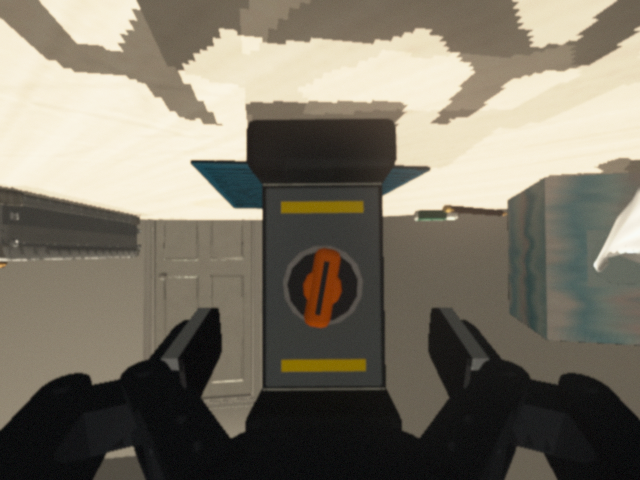

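Now well aligned: the cover spans columns 264–383 and the strips are level. By image scale the fingertips reach about 19 mm past the cover plane. I'll advance 4 mm and close.

>>> {"op": "servo_tool", "data": {
  "motion": [
    [85,0,0,3,0,0,0],
    [85,0,0,1,0,0,0],
    [62,0,0,0,0,0,0],
    [62,0,0,0,0,0,0],
    [45,0,0,0,0,0,0],
    [45,0,0,0,0,0,0],
    [45,0,0,0,0,0,0],
    [45,0,0,0,0,0,0],
    [45,0,0,0,0,0,0]
  ],
  "force": 60
}}

```text
time: 17.05
tool_pos: [544.5, -159.6, 68.8]
tcp_rot: [179.0, 71.9, 99.2]
ft_force: [-0.7, 0.4, 0.1]
finger_gap: 50.5
```

```bash
python3 - <<'E'
from h import *
s=sense();print(s['tool_pos'],s['ft_force'],s['wrist_torque'],s['finger_gap'],s['joint_pos'].round())
goto(*tcp_for([543.5,-154.3],-79.7,-11.5,74,72,0))
im=snapshot('wrist'); cv2.imwrite('pics/w6.png',im)
m=cv2.inRange(cv2.cvtColor(im,cv2.COLOR_BGR2HSV),(20,100,60),(35,255,255)); m[:,:240]=0;m[:,400:]=0
for c in cv2.findContours(m,0,2)[0]:
    if cv2.contourArea(c)>60: print(cv2.minAreaRect(c))
E
```

```text
[ 544.48605834 -159.58976733   68.79929596] [-0.67198942  0.43945384  0.08540088] [ 0.44474811 -0.00236238 -0.03792601] 50.50919517207206 [ 18.  30. 107. -72.  82.  47.]
rows 1 each [0.3, -0.0, 1.0] [-0.0019, -0.0019, -0.0062] | d [ 0.3 -0.   1. ] rv [-0.002 -0.002 -0.006]
((325.5, 369.0), (14.0, 87.0), 90.0)
((322.5193176269531, 208.1800079345703), (13.555556297302246, 85.08692932128906), 89.06080627441406)
```

```bash
python3 - <<'E'
from h import *
R=H(-79.7)*Ro.from_euler('y',87.7,degrees=True); c=np.array([543.5,-154.3,67.0])
save_case(c,R); L=np.array([65,0,45.]); e=c+R.apply(L); print('lead',e,'trail',c+R.apply([65,0,-45.]))
np.save('el.npy',L); np.save('edge.npy',np.r_[e,-79.7]); np.save('r0.npy',Ro.identity().as_quat())
E
python3 roll.py 180 22 x
```

```text
lead [ 552.00603517 -201.10568825    3.85829498] trail [ 5.35926800e+02 -1.12627371e+02  2.46433654e-01]
edge drift [ 0.  0. -0.] case z-axis tilt [[0.007, 0.984, 0.179], [-0.039, 0.179, -0.983], [-0.999, -0.0, 0.04]] F [-0.2  0.4 -0.4] [ 0.4   0.01 -0.12]
rows 22 each [-4.3, 0.0, 3.7] [0.0005, 0.0732, -0.0001] | d [ -9.7   0.3 111.3] rv [ 0.01   1.611 -0.003]
[ 18.  30. 107. -72.  82.  47.] 50.65797243707096
```

>>> {"op": "servo_tool", "data": {
  "motion": [
    [40,0,0,0,0,0,0],
    [40,0,0,0,0,0,0],
    [40,-4.3,0,3.7,0,0.0732,0],
    [40,-4.3,0,3.7,0,0.0732,0],
    [40,-4.3,0,3.7,0,0.0732,0],
    [40,-4.3,0,3.7,0,0.0732,0],
    [40,-4.3,0,3.7,0,0.0732,0]
  ],
  "force": 110
}}

```text
time: 17.8
tool_pos: [548.5, -182.9, 76.1]
tcp_rot: [-179.9, 50.2, 100.6]
ft_force: [-0.4, -1.0, -5.0]
finger_gap: 47.4
```

```bash
python3 roll.py 180 17 x
```

```text
edge drift [-1.   3.1 -3.8] case z-axis tilt [[-0.066, 0.982, 0.176], [0.325, 0.188, -0.927], [-0.943, -0.004, -0.332]] F [-0.4 -1.  -5. ] [ 0.76  0.15 -0.1 ]
rows 17 each [-4.5, 0.0, 3.5] [0.0003, 0.0725, 0.0005] | d [-29.4  -0.1  86.3] rv [0.006 1.233 0.009]
[  7.  11. 112. -56.  67.  25.] 47.42011066691445
```

```bash
cat > strips.py <<'E'
from h import *
im=snapshot('wrist')
m=cv2.inRange(cv2.cvtColor(im,cv2.COLOR_BGR2HSV),(20,100,60),(35,255,255)); m[:,:240]=0;m[:,400:]=0
for c in cv2.findContours(m,0,2)[0]:
    if cv2.contourArea(c)>60: print(cv2.minAreaRect(c))
s=sense(); print(s['finger_gap'],s['ft_force'].round(1),s['wrist_torque'].round(2))
E
python3 strips.py
```

```text
((325.48779296875, 367.8274841308594), (14.433976173400879, 87.18557739257812), 88.9583740234375)
((322.4962158203125, 208.2357940673828), (13.370062828063965, 83.1486587524414), 89.18154907226562)
47.41799929993853 [ 4.9 -1.9 -4.8] [1.19 0.04 0.23]
```

No slip in the grip: the strips haven't moved in the wrist image. Continuing the roll.

>>> {"op": "servo_tool", "data": {
  "motion": [
    [40,-4.5,0,3.5,0,0.0725,0],
    [40,-4.5,0,3.5,0,0.0725,0],
    [40,-4.5,0,3.5,0,0.0725,0],
    [40,-4.5,0,3.5,0,0.0725,0],
    [40,-4.5,0,3.5,0,0.0725,0],
    [40,-4.5,0,3.5,0,0.0725,0]
  ]
}}

```text
time: 18.45
tool_pos: [553.2, -214.6, 73.4]
tcp_rot: [-179.9, 24.1, 100.7]
ft_force: [0.8, -0.5, -5.2]
finger_gap: 47.9
```

```bash
python3 roll.py 180 11 x; python3 strips.py
```

```text
edge drift [-2.8  5.9 -5.3] case z-axis tilt [[-0.138, 0.982, 0.132], [0.7, 0.191, -0.688], [-0.7, -0.002, -0.714]] F [ 0.8 -0.5 -5.2] [ 0.64 -0.04 -0.  ]
rows 11 each [-4.8, 0.1, 3.1] [0.0003, 0.0706, 0.001] | d [-36.3   1.1  49. ] rv [0.003 0.776 0.011]
[-12.   5. 106. -25.  62. -12.] 47.88835800242463
((325.5, 368.0), (14.0, 87.0), 90.0)
((322.5, 207.5), (13.0, 85.0), 90.0)
47.39549320126562 [-0.3 -2.4 -4.1] [ 0.48  0.19 -0.04]
```

```bash
python3 - <<'E'
from h import *
c,R=case(); a=np.load('edge.npy'); a[:3]=c+R.apply(np.load('el.npy')); np.save('edge.npy',a); print(a)
E
python3 roll.py 180 11 x
```

```text
[ 5.49866173e+02 -1.97026383e+02 -2.35763621e-01 -7.97000000e+01]
edge drift [0. 0. 0.] case z-axis tilt [[-0.136, 0.982, 0.132], [0.702, 0.19, -0.686], [-0.699, -0.001, -0.716]] F [-0.3 -2.4 -4.1] [ 0.48  0.19 -0.04]
rows 11 each [-4.1, -0.0, 3.6] [0.0004, 0.0703, 0.0009] | d [-28.3  -0.5  51.1] rv [0.004 0.773 0.01 ]
[-12.   5. 106. -25.  62. -12.] 47.39549320126562
```

>>> {"op": "servo_tool", "data": {
  "motion": [
    [40,-4.2,0,3.4,0,0.07,0],
    [40,-4.2,0,3.4,0,0.07,0],
    [40,-4.2,0,3.4,0,0.07,0],
    [40,-4.2,0,3.4,0,0.07,0],
    [40,-4.2,0,3.4,0,0.07,0],
    [40,-4.2,0,3.4,0,0.07,0],
    [40,-3.6,0,3,0,0.06,0]
  ]
}}

```text
time: 19.2
tool_pos: [555.7, -247.7, 51.5]
tcp_rot: [-179.4, -4.4, 100.4]
ft_force: [1.1, -1.2, -3.5]
finger_gap: 47.5
```

```bash
python3 roll.py 180 5 x; python3 strips.py
```

```text
edge drift [-4.6  1.4 -4.7] case z-axis tilt [[-0.182, 0.982, 0.043], [0.944, 0.187, -0.272], [-0.275, -0.009, -0.961]] F [ 1.1 -1.2 -3.5] [-0.1  -0.45 -0.08]
rows 5 each [-3.6, 0.7, 1.8] [-0.0017, 0.0558, 0.0011] | d [-16.6   3.5  10.8] rv [-0.009  0.279  0.006]
[-31.  19.  89.   3.  76. -42.] 47.4733155949052
((325.01397705078125, 367.7980041503906), (13.804893493652344, 86.16219329833984), 88.99491119384766)
((323.0, 207.5), (13.0, 84.0), 90.0)
47.52197281231081 [-1.8  0.2 -3.1] [ 0.04 -0.18 -0.06]
```

>>> {"op": "servo_tool", "data": {
  "motion": [
    [40,-3,0,2.2,0,0.05,0],
    [40,-3,0,2.2,0,0.05,0],
    [40,-3,0,2.2,0,0.05,0],
    [40,-2,0,1.5,0,0.035,0]
  ]
}}

```text
time: 19.65
tool_pos: [554.3, -257.8, 36.6]
tcp_rot: [-178.7, -15.4, 99.8]
ft_force: [2.0, -1.9, -1.1]
finger_gap: 47.7
```

```bash
python3 roll.py 180 3 x; python3 strips.py; python3 -c "
from h import *
print(case()[0])"
```

```text
edge drift [-8.   0.9 -8.4] case z-axis tilt [[-0.183, 0.983, -0.003], [0.979, 0.182, -0.09], [-0.088, -0.019, -0.996]] F [ 2.  -1.9 -1.1] [-0.31 -0.47 -0.24]
rows 3 each [-1.6, 2.2, -1.5] [-0.0063, 0.0293, -0.001] | d [-5.   6.6 -4.4] rv [-0.019  0.088 -0.003]
[-36.  28.  80.  10.  84. -48.] 47.725695155809696
((325.0519104003906, 367.7169494628906), (13.820783615112305, 86.06945037841797), 89.0759506225586)
((323.0, 207.5), (13.0, 86.0), 90.0)
47.65100809734912 [0.8 0.2 0.7] [ 0.2  -0.64 -0.21]
[ 553.56016431 -256.18447127   41.38902161]
```

>>> {"op": "servo_tool", "data": {
  "motion": [
    [40,-1.5,0,1.2,0,0.03,0],
    [40,-1,0,0.6,0,0.02,0],
    [40,0,0,0,0,0,0],
    [40,0,0,0,0,0,0]
  ]
}}

```text
time: 20.1
tool_pos: [554.3, -256.5, 37.0]
tcp_rot: [-178.2, -18.4, 99.6]
ft_force: [0.4, -2.4, 0.8]
finger_gap: 48.0
```

```bash
python3 strips.py; python3 - <<'E'
from h import *
print(case()[0],case()[1].as_matrix()[2].round(3))
a=cv2.resize(snapshot('scene')[170:290,300:440],None,fx=2.8,fy=2.8,interpolation=3)
b=cv2.resize(snapshot('side')[250:430,220:400],(400,336),interpolation=3)
cv2.imwrite('pics/d.png',np.hstack([a[:336],b]))
E
```

```text
((325.0, 368.0), (14.0, 86.0), 90.0)
((322.5755920410156, 207.52313232421875), (13.070914268493652, 85.04842376708984), 88.56790161132812)
47.538663582456365 [ 0.2 -1.8  2.4] [-0.27 -0.27 -0.02]
[ 554.00365203 -254.78314904   42.34255659] [-0.035 -0.025 -0.999]
```

View pics/d.png

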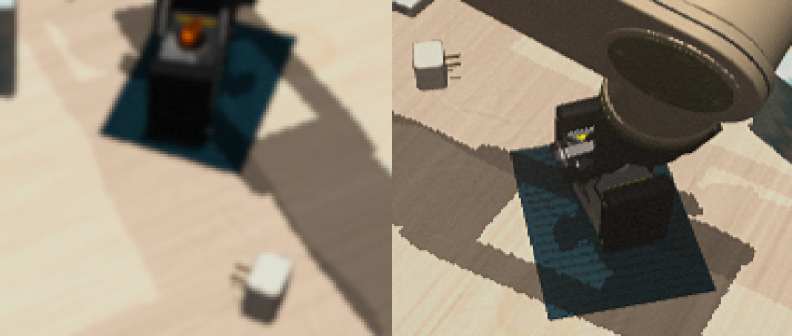

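Both crops show the alarm lying cover-up on the mat. I'll release gently and back off.

>>> {"op": "servo_tool", "data": {
  "motion": [
    [54,0,0,0,0,0,0],
    [60,0,0,0,0,0,0],
    [70,0,0,0,0,0,0],
    [85,0,0,0,0,0,0],
    [85,0,0,0,0,0,0],
    [85,0,0,-10,0,0,0],
    [85,0,0,-25,0,0,0],
    [85,0,0,-35,0,0,0],
    [85,0,0,-40,0,0,0],
    [85,0,0,-40,0,0,0]
  ]
}}

```text
time: 21.25
tool_pos: [561.9, -298.9, 176.6]
tcp_rot: [-177.4, -19.1, 99.5]
ft_force: [1.2, 0.1, -0.2]
finger_gap: 84.9
```

```bash
python3 - <<'E'
from h import *
print(sense()['tool_pos'],sense()['tcp_rot'])
goto([550,-225,250],toolR(-79.7,0)); print(sense()['joint_pos'].round())
E
```

```text
[ 561.94028836 -298.92439059  176.5503448 ] [-177.41774437  -19.14435996   99.47200971]
rows 3 each [29.9, -0.3, -18.4] [-0.0141, -0.1115, -0.0023] | d [ 94.8  -1.6 -44.8] rv [-0.042 -0.334 -0.007]
[-39.  30.  63.  11. 103. -48.]
```

>>> {"op": "servo_tool", "data": {
  "motion": [
    [85,18,-0.3,-12,-0.01,-0.075,0],
    [85,18,-0.3,-12,-0.01,-0.075,0],
    [85,18,-0.3,-12,-0.01,-0.075,0],
    [85,18,-0.3,-10,-0.01,-0.07,0],
    [85,8,0,-5,0,-0.02,0],
    [85,0,0,0,0,0,0]
  ]
}}

```text
time: 21.85
tool_pos: [554.3, -237.4, 255.4]
tcp_rot: [179.4, 0.1, 99.6]
ft_force: [1.1, -0.4, 0.5]
finger_gap: 85.4
```

```bash
python3 - <<'E'
from h import *
P=pose(); im=snapshot('wrist'); cv2.imwrite('pics/w7.png',im); np.save('w7.npy',np.r_[P[0],P[1].as_quat()])
print(P[0],P[1].as_euler('xyz',degrees=True),sense()['time'])
h=cv2.cvtColor(im,cv2.COLOR_BGR2HSV)
for nm,lo,hi in (('yel',(20,100,60),(35,255,255)),('ora',(5,170,60),(16,255,255))):
    m=cv2.inRange(h,lo,hi)
    for c in cv2.findContours(m,0,2)[0]:
        if cv2.contourArea(c)>60: r=cv2.minAreaRect(c); print(nm,cv2.contourArea(c),r,wray(r[0],69 if nm=='yel' else 88,P).round(1))
E
```

```text
[ 554.29523009 -237.43224951  255.37794392] [1.79424991e+02 8.19229770e-02 9.95563153e+01] 21.9
yel 92.5 ((8.34616756439209, 330.2307434082031), (4.160251617431641, 33.83671188354492), 33.6900634765625) [ 228.8 -427.5   69. ]
yel 153.0 ((320.0059509277344, 259.65362548828125), (5.611236095428467, 34.09018325805664), 87.79740142822266) [ 559.7 -288.2   69. ]
yel 207.0 ((317.4903869628906, 195.75038146972656), (6.687363624572754, 37.126399993896484), 87.79740142822266) [ 546.2 -221.4   69. ]
ora 311.0 ((318.5, 232.5), (29.0, 15.0), 90.0) [ 552.6 -253.9   88. ]
```

View pics/w7.png

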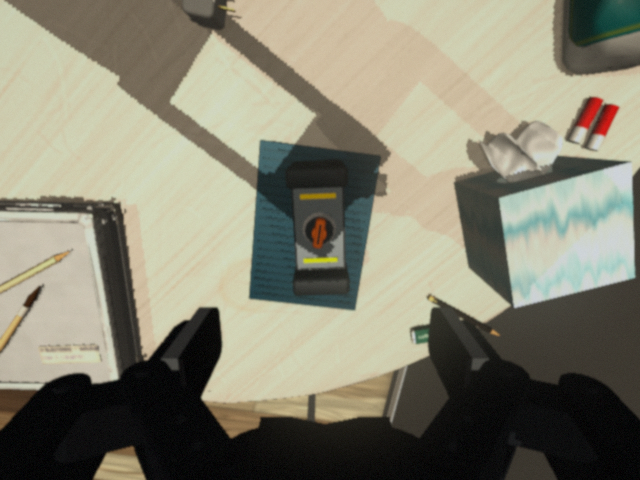

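Wrist view: the case sits on the mat with strips at (317,196) and (320,260) and the wing at (318,232). That puts its centre at (553,-255) against the mat's (546,-275), which is inside tolerance. Next I'll measure the wing's angle and come down over it.

```bash
python3 - <<'E'
from h import *
a=np.load('w7.npy'); P=(a[:3],Ro.from_quat(a[3:])); im=cv2.imread('pics/w7.png')
m=cv2.inRange(cv2.cvtColor(im,cv2.COLOR_BGR2HSV),(4,130,50),(17,255,255)); m[:200]=0;m[255:]=0;m[:,:295]=0;m[:,345:]=0
yx=np.argwhere(m); W=np.array([wray((x,y),90,P)[:2] for y,x in yx]); c=W.mean(0); w,v=np.linalg.eigh(np.cov((W-c).T)); d=v[:,1]; d*=-np.sign(d[1])
ang=np.degrees(np.arctan2(d[1],d[0])); print(c,ang,np.sqrt(w)*np.sqrt(12))
psi=np.degrees(np.arctan2(-66.8,13.5)); print('case',psi,'turn rad cw',np.radians(psi-ang))
goto([553,-254.5,110],toolR(ang,0)); goto([553,-254.5,79],toolR(ang,0)); goto([553,-254.5,110],toolR(psi,0))
E
```

```text
[ 552.80786351 -253.583548  ] -87.55805090587427 [12.82107275 27.84745512]
case -78.57465172335814 turn rad cw 0.15678989375587338
rows 4 each [-4.0, -1.0, 36.2] [0.0025, 0.0, 0.0309] | d [-15.8  -5.4 144.9] rv [0.01  0.    0.124]
rows 5 each [-3.2, -0.9, 35.2] [0.002, 0.0, 0.0247] | d [-15.8  -5.7 175.9] rv [0.01  0.    0.124]
rows 4 each [-3.9, -1.3, 36.2] [0.0024, 0.0002, -0.0083] | d [-15.8  -5.4 144.9] rv [ 0.01   0.001 -0.033]
```

>>> {"op": "servo_tool", "data": {
  "motion": [
    [35,-4,-1,25,0.002,0,0.03],
    [35,-4,-1,35,0.002,0,0.03],
    [35,-4,-1,35,0.002,0,0.03],
    [35,-3,-1,30,0.002,0,0.03],
    [35,0,0,12,0,0,0],
    [35,0,0,0,0,0,0]
  ]
}}

```text
time: 22.5
tool_pos: [551.2, -259.8, 109.2]
tcp_rot: [-179.7, -0.5, 92.0]
ft_force: [1.1, -0.0, -0.3]
finger_gap: 35.2
```

```bash
cat > wing.py <<'E'
from h import *
P=pose(); im=snapshot('wrist'); m=cv2.inRange(cv2.cvtColor(im,cv2.COLOR_BGR2HSV),(4,130,50),(17,255,255))
c=max(cv2.findContours(m,0,2)[0],key=cv2.contourArea); M=cv2.moments(c); uv=(M['m10']/M['m00'],M['m01']/M['m00'])
z=float(__import__('sys').argv[1]); X=wray(uv,z,P); print(cv2.contourArea(c),uv,'wing',X.round(1),'tool',P[0].round(1),P[1].as_euler('xyz',degrees=True).round(1),sense()['finger_gap'],sense()['ft_force'].round(1))
W=np.array([wray((x,y),z,P)[:2] for y,x in np.argwhere(cv2.drawContours(np.zeros_like(m),[c],-1,255,-1))]); w,v=np.linalg.eigh(np.cov((W-W.mean(0)).T)); d=v[:,1]*-np.sign(v[1,1]); print('ang',np.degrees(np.arctan2(d[1],d[0])),np.sqrt(w*12))
E
python3 wing.py 88; python3 -c "
from h import *
goto([553,-254.3,80],toolR(-87.5,0))"
```

```text
1016.0 (328.3510498687664, 261.5444553805774) wing [ 553.  -253.6   88. ] tool [ 551.2 -259.8  109.2] [-179.7   -0.5   92. ] 34.86371613606822 [-0.1  0.4 -0.8]
ang -89.03059824015489 [12.49767079 28.95968676]
rows 1 each [5.5, 1.8, 30.2] [-0.0043, -0.0072, -0.0081] | d [ 5.5  1.8 30.2] rv [-0.004 -0.007 -0.008]
```

>>> {"op": "servo_tool", "data": {
  "motion": [
    [35,3.5,1,6,-0.003,-0.005,-0.005],
    [35,1.5,0.5,8,-0.001,-0.002,-0.002],
    [35,0,0,6,0,0,0],
    [35,0,0,4,0,0,0],
    [35,0,0,0,0,0,0]
  ]
}}

```text
time: 23.05
tool_pos: [556.5, -256.2, 90.1]
tcp_rot: [179.6, 0.2, 92.6]
ft_force: [-0.6, -0.9, 0.7]
finger_gap: 34.8
```

```bash
python3 wing.py 91; python3 -c "
from h import *
goto([553,-254,80.5],toolR(-88,0))"
```

```text
1230.5 (318.25409725044017, 279.34430448327237) wing [ 553.  -252.1   91. ] tool [ 556.5 -256.2   90.1] [179.6   0.2  92.6] 35.0769346645718 [ 0.6 -0.2  0.1]
ang -88.9634484818492 [12.3492584  29.07200174]
rows 1 each [2.5, -3.6, 10.0] [0.0077, 0.0045, 0.0099] | d [ 2.5 -3.6 10. ] rv [0.008 0.005 0.01 ]
```

>>> {"op": "servo_tool", "data": {
  "motion": [
    [35,1.3,-1.8,3,0.004,0.002,0.005],
    [35,0.6,-0.8,4,0.002,0.001,0.003],
    [35,0,0,2,0,0,0],
    [5,0,0,0,0,0,0],
    [5,0,0,0,0,0,0],
    [5,0,0,0,0,0,0],
    [5,0,0,0,0,0,0],
    [5,0,0,0,0,0,0]
  ],
  "force": 40
}}

```text
time: 23.9
tool_pos: [554.4, -254.8, 82.0]
tcp_rot: [179.8, 0.1, 92.1]
ft_force: [0.4, 0.2, -0.2]
finger_gap: 5.0
```

```bash
python3 wing.py 91; python3 -c "
from h import *
goto([553,-254,79],toolR(-88,0))"
```

```text
1111.5 (322.8005698005698, 285.49557654820813) wing [ 553.4 -250.5   91. ] tool [ 554.4 -254.8   82. ] [1.798e+02 1.000e-01 9.210e+01] 5.01584876748606 [0.7 0.  0.4]
ang -84.78837863785435 [11.31708297 28.81242617]
rows 1 each [0.8, -1.4, 2.9] [0.0027, 0.0021, 0.0012] | d [ 0.8 -1.4  2.9] rv [0.003 0.002 0.001]
```

>>> {"op": "servo_tool", "data": {
  "motion": [
    [0,0,0,0,0,0,0],
    [0,0,0,0,0,0,0],
    [0,0,0,0,0,0,0]
  ]
}}

```text
time: 24.25
tool_pos: [554.5, -254.9, 82.2]
tcp_rot: [179.8, 0.1, 92.1]
ft_force: [0.0, -0.1, 0.1]
finger_gap: -0.1
```

```bash
python3 wing.py 91; python3 - <<'E'
from h import *
im=snapshot('wrist'); cv2.imwrite('pics/w8.png',cv2.resize(im[180:400,200:440],None,fx=2.5,fy=2.5,interpolation=3))
E
```

```text
756.0 (321.86419753086415, 277.38447971781306) wing [ 552.9 -246.4   91. ] tool [ 554.5 -254.9   82.2] [1.798e+02 1.000e-01 9.210e+01] 0.25552182459231526 [ 0.4 -0.9 -0.2]
ang -90.82196795159973 [12.85825286 18.64634252]
```

View pics/w8.png

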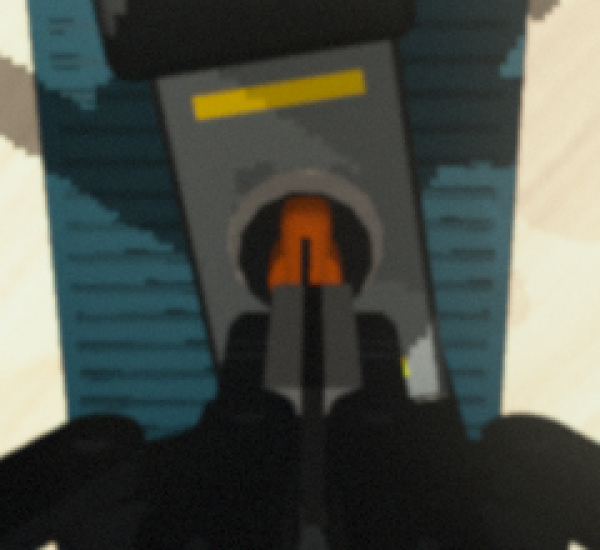

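The picture shows the shut fingertips sitting above and just short of the wing, which is visible at crop (305,240). They never gripped it, so the wing sits lower than I assumed, and three earlier sightings also suggest roughly 8 mm lower. I'll reopen and go deeper, watching the force.

>>> {"op": "servo_tool", "data": {
  "motion": [
    [35,0,0,-2,0,0,0],
    [35,0,0,0,0,0,0],
    [35,0,0,0,0,0,0],
    [35,1,-1.4,0,0,0,0],
    [35,0.5,0,3,0,0,0],
    [35,0,0,3,0,0,0],
    [35,0,0,2,0,0,0],
    [35,0,0,0,0,0,0]
  ]
}}

```text
time: 25.15
tool_pos: [552.8, -253.2, 75.4]
tcp_rot: [179.8, 0.1, 92.1]
ft_force: [-0.0, 0.4, -0.3]
finger_gap: 34.7
```

```bash
python3 wing.py 85;python3 strips.py
```

```text
1439.5 (325.1044344100961, 296.7653120296399) wing [ 553.1 -254.6   85. ] tool [ 552.8 -253.2   75.4] [1.798e+02 1.000e-01 9.210e+01] 34.988032842520894 [-0.2  0.3  0.3]
ang -88.92523306370659 [12.81325549 30.80964219]
((334.0699768066406, 339.49005126953125), (10.040915489196777, 63.35676574707031), 81.8698959350586)
((313.91888427734375, 223.49298095703125), (11.612302780151367, 72.35964965820312), 80.90972137451172)
34.75598120686027 [ 0.2 -0.   0.5] [ 0.   -0.03  0.01]
```

Five sightings agree on the wing centre at (553,-254.6,85), so it is at nominal height. The fingertips sit about 9 mm behind the nominal TCP, which also explains the failed second grip. I'll go 5 mm deeper and close.

>>> {"op": "servo_tool", "data": {
  "motion": [
    [35,-0.7,0,2.5,0,0,0.01],
    [35,-0.4,0,2,0,0,0.005],
    [35,0,0,0,0,0,0],
    [3,0,0,0,0,0,0],
    [3,0,0,0,0,0,0],
    [3,0,0,0,0,0,0],
    [3,0,0,0,0,0,0],
    [3,0,0,0,0,0,0]
  ],
  "force": 50
}}

```text
time: 26.05
tool_pos: [553.3, -254.7, 71.3]
tcp_rot: [179.8, 0.2, 91.1]
ft_force: [0.3, 0.3, 0.5]
finger_gap: 3.1
```

```bash
python3 wing.py 85;python3 strips.py
```

```text
726.0 (324.5149219467401, 287.2952249770431) wing [ 553.2 -249.2   85. ] tool [ 553.3 -254.7   71.3] [179.8   0.2  91.1] 2.7110077998521227 [-0.4 -0.1  1.1]
ang -87.30608619322977 [10.33612136 30.32646339]
((325.0, 343.0), (10.0, 8.0), 90.0)
((311.6377868652344, 222.76522827148438), (11.849567413330078, 73.9712142944336), 79.79602813720703)
3.0033016573129157 [-0.3  0.4  0. ] [-0.03  0.02  0.04]
```

```bash
python3 - <<'E'
from h import *
im=snapshot('wrist'); cv2.imwrite('pics/w9.png',im); h=cv2.cvtColor(im,cv2.COLOR_BGR2HSV); o=cv2.inRange(h,(4,130,50),(17,255,255)); g=cv2.cvtColor(im,6)
for r in range(235,400,5): print(r,''.join('O' if o[r,c] else ' .:-=+*#%@'[min(9,g[r,c]//20)] for c in range(260,392,2)))
E
```

```text
235 ..:============--=========--------------------------:........:::::
240 ...-=-=-=-==================-------------------------:.:::::::::::
245 :..:=-=================-=-=--====--------------------:..::::::::::
250 ....--=====--==------=-===-=-----=--------------------...::::-----
255 .:...-==-==------------------========-----------------:..:-=======
260 :....:===-=------------===================------------:.::--------
265 ......-==-=---------=======-:::::::::-=======----------::-========
270 .:....:-===-------====-:....OOOOOOOOOO...:-====--------::-===-====
275 .......:=-==-----====:.....OOOOOOOOOOO.....:-===-------:.:--------
280 ........-=-==----==:.......OOOOOOOOOOO.......:===-------::-=-=====
285 ---::...:-=-----==-.......OOOOOOOOOOOOO.......-==-------:.-----:--
290 -----:::.--------=:......OOOOOOO.OOOOOOO......:==--------::----=--
295 --------::-------=:....::::::..O.OO..:--:::...:----------::-===--=
300 :::::::::.-------==-...::::::..O.OO..::::::..:=-----------::------
305 ---------:.------.... .::::-:..O.OO..:-::::.....:---------::-----=
310 ----------.:--:.     .:::::::..
[... 540 characters left out ...]
:::..         ..         ...---:...   .    ....  ......:::....-
355 ..     .               .      .---:...     .     ..... ...........
360  ..                         .....  ..           .  ...............
365                               .    ..       .     .  .. ..........
370                             ..     .            .    .............
375                              .     ..               .   .... .....
380                             ..     ..                ..   . ... ..
385                             ...    ...                    .     ..
390                             ..    . ..                   .  .. . .
395        .                    ..   ... .                   ..    .
```

>>> {"op": "servo_tool", "data": {
  "motion": [
    [0,0,0,0,0,0,0],
    [0,0,0,0,0,0,0],
    [0,0,0,0,0,0,0],
    [0,0,0,0,0,0,0]
  ],
  "force": 60
}}

```text
time: 26.6
tool_pos: [553.3, -254.7, 71.3]
tcp_rot: [179.8, 0.2, 91.1]
ft_force: [0.0, 0.1, -1.2]
finger_gap: 0.0
```

```bash
python3 strips.py; python3 - <<'E'
from h import *
im=snapshot('wrist'); cv2.imwrite('pics/w9.png',im); h=cv2.cvtColor(im,cv2.COLOR_BGR2HSV); o=cv2.inRange(h,(4,130,50),(17,255,255)); g=cv2.cvtColor(im,6)
for r in range(265,350,5): print(r,''.join('O' if o[r,c] else ' .:-=+*#%@'[min(9,g[r,c]//20)] for c in range(290,362,2)))
E
```

```text
((311.6470947265625, 222.81973266601562), (11.937443733215332, 73.9717788696289), 79.82449340820312)
0.17878960357235907 [0.2 1.  0. ] [0.01 0.05 0.02]
265 -----=======-:::::::::-=======------
270 ---=====:....OOOOOOOOO....:=====----
275 --====:.....OOOOOOOOOOO.....:-===---
280 -===:.. ....OOOOOOOOOOO.......:===--
285 -==-.......OOOOOOOOOOOOO.......-==--
290 -==:......OOOOOOO.OOOOOOO......:==--
295 ---:......::::::.  .::::::.....:----
300 ---=-.....::::::.  .:-::::....------
305 ---:... .:::::::.  .::::-:....::----
310 -.       ::::::: . .:::::::.......:-
315 :.      .:::::::   .:::::::........-
320 .  .    .:::::::   .:::::::........:
325 .. .  ..:::::::.   .:::::::.........
330 . .    .:::::::.   .::::::::. ......
335     .  .::---=-:....-==---:..... ...
340   .         .:=-....--...  . . .....
345   .  .        .:....:.   .. ........
```

The fingers shut fully even at TCP z=71 with no force. Working from the pads' image rows, the real tips are about 28 mm behind the nominal TCP, so they are still above the wing. I'll reopen and go down further with force checks.

>>> {"op": "servo_tool", "data": {
  "motion": [
    [35,0,0,0,0,0,0],
    [35,0,0,0,0,0,0],
    [35,0,0,0,0,0,0],
    [35,0,0,4,0,0,0],
    [35,0,0,4,0,0,0],
    [35,0,0,2,0,0,0],
    [35,0,0,0,0,0,0]
  ]
}}

```text
time: 27.4
tool_pos: [553.2, -254.6, 60.1]
tcp_rot: [179.8, 0.1, 91.1]
ft_force: [0.3, 0.4, 0.4]
finger_gap: 34.9
```

```bash
python3 wing.py 85
```

```text
1723.0 (324.53772489843294, 308.578835364674) wing [ 553.1 -254.7   85. ] tool [ 553.2 -254.6   60.1] [1.798e+02 1.000e-01 9.110e+01] 35.128408096943815 [0.1 0.1 0. ]
ang -88.93970723050867 [12.79178274 31.10348584]
```

>>> {"op": "servo_tool", "data": {
  "motion": [
    [4,0,0,0,0,0,0],
    [4,0,0,0,0,0,0],
    [4,0,0,0,0,0,0],
    [4,0,0,0,0,0,0],
    [4,0,0,0,0,0,0]
  ],
  "force": 40
}}

```text
time: 27.95
tool_pos: [553.1, -254.6, 60.3]
tcp_rot: [179.8, 0.1, 91.1]
ft_force: [-0.2, -0.4, -0.6]
finger_gap: 8.1
```

Gap 8.1 mm: the wing is now between the tips. I'll go a bit deeper for a better hold.

>>> {"op": "servo_tool", "data": {
  "motion": [
    [30,0,0,0,0,0,0],
    [30,0,0,0,0,0,0],
    [30,0,0,3,0,0,0],
    [30,0,0,3,0,0,0],
    [30,0,0,1.5,0,0,0],
    [30,0,0,0,0,0,0],
    [4,0,0,0,0,0,0],
    [4,0,0,0,0,0,0],
    [4,0,0,0,0,0,0],
    [4,0,0,0,0,0,0]
  ],
  "force": 60
}}

```text
time: 28.95
tool_pos: [553.2, -254.7, 52.4]
tcp_rot: [179.8, 0.1, 91.1]
ft_force: [-0.9, -0.1, -0.2]
finger_gap: 8.0
```

```bash
python3 - <<'E'
from h import *
s=sense();print(s['tool_pos'],s['tcp_rot'],s['ft_force'],s['wrist_torque'],s['finger_gap'],s['joint_pos'].round())
E
```

```text
[ 553.15677811 -254.72824844   52.40440427] [1.79818933e+02 1.46722763e-01 9.11281563e+01] [-0.91027484 -0.0998713  -0.21488462] [-0.02334616  0.0428623  -0.01791426] 8.013611740008546 [-30.  15.  93.  -0.  72. -31.]
```

>>> {"op": "servo_tool", "data": {
  "motion": [
    [4,0,0,2,0,0,0],
    [4,0,0,2,0,0,0],
    [4,0,0,2,0,0,0],
    [4,0,0,1,0,0,0],
    [4,0,0,0,0,0,0]
  ]
}}

```text
time: 29.45
tool_pos: [553.3, -254.8, 46.8]
tcp_rot: [179.8, 0.2, 91.1]
ft_force: [-4.8, 2.0, 6.3]
finger_gap: 8.0
```

```bash
python3 - <<'E'
from h import *
s=sense();print(s['tool_pos'],s['tcp_rot'],s['ft_force'],s['wrist_torque'],s['finger_gap'])
E
```

```text
[ 553.25797649 -254.78415117   46.82033337] [1.79810570e+02 1.61799423e-01 9.11337994e+01] [-4.77924084  1.99225302  6.3075529 ] [ 0.26847989  0.63040614 -0.02084642] 8.010595066844592
```

>>> {"op": "servo_tool", "data": {
  "motion": [
    [4,0,0,1.2,0,0,0],
    [4,0,0,0,0,0,0.05],
    [4,0,0,0,0,0,0.08],
    [4,0,0,0,0,0,0.08],
    [4,0,0,0,0,0,0.08]
  ]
}}

```text
time: 29.95
tool_pos: [553.3, -254.8, 47.5]
tcp_rot: [179.8, 0.1, 74.0]
ft_force: [-3.3, 0.8, 4.3]
finger_gap: 7.8
```

```bash
python3 - <<'E'
from h import *
s=sense();print(s['tool_pos'],s['tcp_rot'],s['ft_force'],s['wrist_torque'],s['finger_gap'])
E
python3 strips.py
```

```text
[ 553.28621402 -254.80195936   47.53554407] [1.79768663e+02 1.10957690e-01 7.40165406e+01] [-3.29463996  0.8368735   4.32459009] [0.2301127  0.55125009 0.01412739] 7.813429739697505
((330.06036376953125, 373.97418212890625), (11.292354583740234, 15.625468254089355), 66.80140686035156)
((387.20001220703125, 348.9000244140625), (11.627553939819336, 8.497058868408203), 63.43495178222656)
((288.5732421875, 242.64344787597656), (13.30223274230957, 82.75049591064453), 62.949398040771484)
8.197721685146378 [-4.1  1.6  5.4] [ 0.28  0.51 -0.03]
```

>>> {"op": "servo_tool", "data": {
  "motion": [
    [4,0,0,2,0,0,0],
    [4,0,0,1,0,0,0.04],
    [4,0,0,0.5,0,0,0.08],
    [4,0,0,0.4,0,0,0.1],
    [4,0,0,0.4,0,0,0.1],
    [4,0,0,0.4,0,0,0.1]
  ]
}}

```text
time: 30.6
tool_pos: [553.3, -254.9, 45.1]
tcp_rot: [179.7, 0.0, 49.4]
ft_force: [-3.8, 1.7, 6.4]
finger_gap: 7.8
```

```bash
python3 strips.py; python3 -c "
from h import *
s=sense();print(s['tool_pos'],s['tcp_rot'])"
```

```text
((392.44110107421875, 336.4095764160156), (11.986407279968262, 31.510120391845703), 42.87890625)
((263.35687255859375, 264.2360534667969), (13.535578727722168, 79.20143127441406), 37.5685920715332)
8.393696005093949 [-4.2  1.8  7.6] [0.29 0.7  0.01]
[ 553.34439616 -254.87032267   45.08759127] [1.79729790e+02 1.98563866e-02 4.90226692e+01]
```

>>> {"op": "servo_tool", "data": {
  "motion": [
    [4,0,0,0.3,0,0,0.1],
    [4,0,0,0.3,0,0,0.1],
    [4,0,0,0.3,0,0,0.1],
    [4,0,0,0.3,0,0,0.1],
    [4,0,0,0.3,0,0,0.1],
    [4,0,0,0.3,0,0,0.08]
  ]
}}

```text
time: 31.25
tool_pos: [553.3, -254.9, 45.7]
tcp_rot: [179.7, -0.1, 15.1]
ft_force: [-3.9, 2.2, 6.7]
finger_gap: 7.9
```

```bash
python3 strips.py; python3 -c "
from h import *
s=sense();print(s['tool_pos'],s['tcp_rot'])"
```

```text
((393.5, 311.0), (72.0, 11.0), 90.0)
((249.5, 303.0), (74.0, 13.0), 90.0)
7.993814402751796 [-4.5  1.9  7.1] [0.32 0.71 0.03]
[ 553.3325896  -254.95464938   45.74637326] [ 1.79745269e+02 -1.22086532e-01  1.48247898e+01]
```

>>> {"op": "servo_tool", "data": {
  "motion": [
    [4,0,0,0.2,0,0,0.05],
    [4,0,0,0.2,0,0,0.05],
    [4,0,0,0,0,0,0.03],
    [4,0,0,0,0,0,0]
  ]
}}

```text
time: 31.7
tool_pos: [553.3, -255.0, 46.8]
tcp_rot: [179.8, -0.1, 7.4]
ft_force: [-2.9, 1.3, 5.7]
finger_gap: 7.9
```

```bash
python3 strips.py; python3 -c "
from h import *
s=sense();print(s['tool_pos'],s['tcp_rot'])"
```

```text
((250.24002075195312, 310.6800537109375), (73.53910064697266, 13.010765075683594), 81.8698959350586)
((395.5, 300.5), (73.0, 7.0), 90.0)
8.191155188707725 [-3.6  3.2  6.3] [ 0.4   0.71 -0.05]
[ 553.31548003 -254.97972717   46.84470154] [ 1.79751938e+02 -1.46969804e-01  7.45273220e+00]
```

>>> {"op": "servo_tool", "data": {
  "motion": [
    [4,0,0,0,0,0,0.015],
    [12,0,0,0,0,0,0],
    [25,0,0,0,0,0,0],
    [30,0,0,0,0,0,0],
    [30,0,0,0,0,0,0],
    [30,0,0,-8,0,0,0],
    [30,0,0,-20,0,0,0],
    [30,0,0,-30,0,0,0],
    [30,0,0,-30,0,0,0],
    [30,0,0,0,0,0,0]
  ]
}}

```text
time: 32.75
tool_pos: [552.2, -253.9, 137.2]
tcp_rot: [179.9, -0.0, 7.0]
ft_force: [1.1, -0.4, 1.2]
finger_gap: 30.3
```

```bash
python3 wing.py 83; python3 strips.py; python3 - <<'E'
from h import *
P=pose(); im=snapshot('wrist'); cv2.imwrite('pics/w10.png',im)
m=cv2.inRange(cv2.cvtColor(im,cv2.COLOR_BGR2HSV),(20,100,60),(35,255,255)); m[:,:200]=0;m[:,440:]=0
for c in cv2.findContours(m,0,2)[0]:
    if cv2.contourArea(c)>60: r=cv2.minAreaRect(c); print(r,wray(r[0],69,P))
E
```

```text
788.0 (325.8508883248731, 252.4509306260575) wing [ 552.9 -254.6   83. ] tool [ 552.2 -253.9  137.2] [179.9  -0.    7. ] 29.98002323429938 [ 1.2 -0.3  0.3]
ang -173.1047162651343 [12.9934131  29.26483778]
((278.09234619140625, 249.2384796142578), (51.350379943847656, 9.054535865783691), 82.87498474121094)
((376.0191955566406, 241.999267578125), (50.27052307128906, 9.031784057617188), 87.79740142822266)
30.148376928976557 [0.4 0.2 0.4] [0.06 0.02 0.01]
((278.70001220703125, 248.6000213623047), (51.72248458862305, 9.178569793701172), 82.87498474121094) [ 546.31248702 -221.13061686   69.        ]
((377.55908203125, 241.47764587402344), (51.199058532714844, 9.072746276855469), 87.70938873291016) [ 559.7279448  -288.05902496   69.        ]
```

```bash
python3 - <<'E'
from h import *
a=cv2.imread('pics/scene0.png'); b=snapshot('scene')
for n,(x0,x1,y0,y1) in dict(frame=(180,350,305,445),card=(345,405,305,355),tissue=(255,312,140,218),yel=(185,260,125,285),pur=(125,190,200,350),charger=(378,410,255,290)).items():
    A=cv2.cvtColor(a,6)[y0:y1,x0:x1].astype(np.float32);B=cv2.cvtColor(b,6)[y0:y1,x0:x1].astype(np.float32)
    print(n,np.round(cv2.phaseCorrelate(A,B),2)[0] if 0 else [np.round(v,2) for v in cv2.phaseCorrelate(A,B)])
s=sense(); print(s['time'],s['ft_force'],s['qd'])
hand_in()
E
```

```text
frame [array([-0.01, -0.01]), np.float64(0.99)]
card [array([-0.01, -0.01]), np.float64(0.85)]
tissue [array([ 0.03, -0.01]), np.float64(0.96)]
yel [array([ 0.49, -0.  ]), np.float64(0.99)]
pur [array([-0.03, -0.04]), np.float64(1.0)]
charger [array([0.36, 0.21]), np.float64(0.43)]
32.95 [-0.42669971 -0.69722018 -0.85036378] [-0.05871505  0.65375189  0.61238528  0.03046634  0.0329402   0.01779923]
the job is handed in; nothing more can be done
```

The alarm is on the mat with the cover up and the wing stud turned to its locked position. I handed the job in at about 33 s of the 72 s allowed, and no verdict came back. I rolled it over two end edges while gripping it across its sides. Then I pressed the stud in about 7 mm, turned it clockwise, let go and moved clear.

**Last checks**
- **Alarm position:** its centre is at about (553, -255) and the mat's is at (546, -275). That is about 20 mm off along the mat's length and 7 mm across, against the 45 mm allowed. It did not move while the stud was turned.
- **Stud turn:** the wing is 94° (about 1.65 rad) clockwise from the case's length, above the 1.42 needed.
- **Stud sprung up:** I only have indirect evidence. The wing's position in the wrist view fits a stud about 2 mm in, not one left at 5 mm.
- **Other objects:** in the scene camera, the frame, card box, tissue box and jugs had shifted by half a pixel or less. The charger match was weak (0.43), probably because the lighting on it changed, so that check is less sure.

**What went wrong on the way**
- **Second grip:** the first try missed and pushed the standing alarm about 7–9 mm and turned it about 8°. It stayed upright. I measured it again and regripped it lower.
- **Grip on the wing:** my first two closings were too high, because the real fingertips sit about 28 mm behind the stated tool point. I went lower until the fingers stopped on the wing.

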